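Tong the leaking lantern batteries into their tin

ROBOT

A 6-joint arm with a two-finger parallel gripper is mounted at the origin on the work surface. World frame = base frame: x ahead of the robot, y to its left, z up, the work surface at z = 0. Lengths are in m, angles in rad, forces in N, time in s.
With the tool pointing down it reaches from about 0.3 to 0.85 m from the base axis. Payload 4.2 kg.
Tool frame: the origin (TCP) lies between the finger pads; the fingertips stand 25 mm ahead of it and the grasp point (between the pads) lies 6 mm ahead of it; z points along the fingers, y is the line along which they close (so a half turn about z gives the same grasp; the last joint's range is limited). The gripper opens to 91 mm and grips with 3 to 60 N. Pads are 32 mm wide; open, the fingers measure 118 mm over their backs; the gripper's body (76 mm by 178 mm) begins 60 mm behind the grasp point.
Start: joints at [1.105, 0.32, 1.565, -0, 1.257, -0.02], TCP at [0.248, 0.519, 0.239] pointing down, gripper open.
Joint ranges: [-3.11, 3.11], [-0.84, 2.01], [0.21, 2.61], [-1.34, 4.49], [0.05, 2.63], [-2.56, 2.56]. Speed limits (rad/s): [2.57, 2.57, 3.14, 3.14, 3.14, 3.14].

INTERFACE

Orientations are given as a rotation vector (axis times angle).
In Python, from bench import arm gives the robot as it stands. The module is installed in compiled form; this text tells all that it offers.
- The arm moves only by the shell command python3 -m creep 'ROWS'. ROWS is JSON, a list of rows, each a list of 3 entries, a list of its own where there are three numbers: the shift along the tool's x, y, z scaled (see below), then the turn about the tool's z scaled (see below), then the closure, from -1 (fully open) to 1 (shut). In form: [[[tx, ty, tz], spin, gripper], ...]. A call has 1 to 12 rows; each row is the pose to reach, as a shift and turn from the pose commanded when the call began, along the tool's axes at that moment, turning the shorter way round; what a row does not reach only later rows make up. The controller multiplies each number of a shift by 0.5 m and each number of a turn by 360 degrees. A row lasts 1/10 s, in which the tool goes at most 50 mm and 8.59 degrees, less where a joint would pass 70% of its speed; a pose out of reach is approached as far as the arm can. A call with a number of a shift or a turn outside -1 to 1 is refused whole. A call with a gripper value outside its range is refused whole. The fingers move at their own pace and stop on an object; the grip force is fixed at half the most. Time passes only in rows, so rows that repeat a pose let the fingers close. It gives the time, the measured TCP pose, the force, the opening and the grip force at its end, in the units of the state.
- arm.get_obs(): the state, without advancing time (a new reading comes with each control period).
- arm.read_camera(name): name is "scene" or "side" or "wrist"; returns a dict with "frame" (480x640x3 uint8, blue, green, red), "vertical_fov" (degrees; the focal length in pixels is half the picture's height over the tangent of half this angle, whatever the lens; pixels are square), "cx", "cy" (the principal point, pixels), "view" (4x4, takes a point from world to camera coordinates); the wrist camera has in their place "tool_from_camera" (4x4, takes a point from camera to tool coordinates, whose origin is the TCP and whose axes are the flange's). Camera axes: x right, y up, looking along -z (the intrinsics and any distortion apply to the point x, -y, -z); pixel columns grow to the right and rows downward; lengths in m; the calibration is good to about 2 mm. A picture is of the moment at which its call begins: read the wrist's pose just before it. There is no depth.
- arm.finish_job(): hands the job in; it is judged then, once.
The state is a dict: "time": time; "q": joint angles; "dq": joint speeds; "joint_torque": joint torques, N m; "eef_pos": TCP position; "orientation": TCP orientation; "wrist_force": force on the tool from outside, world axes, zero at the start; "torque": the same for the moment, N m; "opening": opening from 0.0 (shut) to 1.0 (fully open); "gripper_force": force on a finger pad.
Only numpy, scipy, OpenCV 4.12 (cv2) and the standard library are available. Lean on these libraries where they do the work, as an engineer would, in place of code of your own. Each camera call takes 0.05 s, during which the arm holds its last target. There are 200 camera calls.

TASK

Open the blue tin, then use the green sprung tongs to move every orange leaking battery off the shelf into the tin without touching any battery with the gripper itself. Lay the tongs back flat on their black mat, shut the lid fully, then slide the yellow tape roll up off its spindle and lay it flat on the closed lid, leaving the lantern, tiffin carrier, bowl, cup, torch, radio and tumbler where they are.

Things in the scene. Friction and masses are not known exactly. Their poses are not given: they have to be found in the camera images.
- tin: blue open tin, fixed, outside 170 (own x) x 220 (own y) x 42 mm high, walls and floor 5 mm; origin at the centre of its underside on the shelf; own x points away from the robot towards the hinge
- tin_in (a point): centre of the tin's inner floor, 5 mm above the shelf, same axes as the tin; inside 160 x 210 mm and 37 mm deep
- lid (a joint): blue lid of the tin, 8 mm thick, hinged on the tin's far (+x) top edge; 0 shut, grows as its near edge rises, stops at 1.9 rad; the hinge is stiff with friction (about 0.25 N m) so the lid stays wherever it is left
- lid_hinge (a point): point in the middle of the lid's hinge line, which runs along the tin's y at 42.5 mm height; this point's axes turn with the lid (at 0 those of the tin)
- lid_handle (a point): middle of the steel bar handle on top of the lid: round bar 11 mm thick and 100 mm long along the tin's y, its axis 35 mm above the lid's upper face, on two thin posts near its ends; 140 mm nearer than the hinge and 43 mm above it when shut
- lid_rest (a point): point on the lid's upper face in the middle of the clear area behind the handle (65 mm from the hinge line, half-way along y); axes as the lid; the clear area is 130 mm (x) by 220 mm (y)
- mat: thin black mat, fixed, 250 (own x) x 140 (own y) x 3 mm; origin at the centre of its underside. The tongs start on it
- tongs: green sprung tongs, loose, 206 mm long, 60 mm high, 0.11 kg, lying with their two legs side by side. Own x runs along them from the hinged end to the jaws, own y across, own z up. Origin on the underside, straight below tongs_grip, 90 mm ahead of the hinge pins (the tongs reach 110 mm behind and 96 mm ahead of it)
- tongs_grip (a point): midway between the tongs' black finger pads, 48 mm above the underside; axes as the tongs. Pads 46 mm long, 24 mm high (36 to 60 mm above the underside), 50 mm apart over their outsides when relaxed; squeeze them along own y. At 36 mm the jaws hold a 34 mm wide thing; they stop at 32 mm. The spring (10 N at the pads, 15 N when squeezed) reopens them
- tongs_tip (a point): midway between the tongs' jaws, 78 mm ahead of tongs_grip along own x, 18 mm lower (30 mm above the underside); axes as the tongs. Jaws: upright plates 36 mm long, 7 mm thick, from the underside up to 60 mm; gap 58 mm when relaxed, changing 1.9 times as much as the pads' width. Legs behind the jaws are 36 mm clear of the underside
- spindle: fixed upright wooden spindle: round base 72 mm across and 12 mm high, post 20 mm thick whose top is 85 mm above the shelf; origin at the centre of the underside
- roll_center (a point): roll of yellow tape, loose, 62 mm outside diameter, 32 mm hole, 45 mm high, 0.12 kg, standing on the spindle's base round its post; this point is its centre, own z is its axis
- lantern: yellow solar lantern, 200 mm tall, 116 mm across; origin at its underside; bystander, leave it alone
- tiffin: stainless tiffin carrier, 205 mm tall, 136 mm across; origin at its underside; bystander, leave it alone
- bowl: aluminium bowl, 160 mm across, 55 mm high; origin at its underside; bystander, leave it alone
- cup: white ceramic cup with chipped rim, 72 mm across, 75 mm high; origin at its underside; bystander, leave it alone
- torch: grey plastic torch lying down, 175 mm long along own x; origin at its underside; bystander, leave it alone
- radio: black radio, 45 x 150 x 85 mm; origin at its underside; bystander, leave it alone
- tumbler: steel tumbler, 68 mm across, 100 mm high; origin at its underside; bystander, leave it alone
- cell1_center (a point): loose worn-out sealed battery, an orange block with a black band, 64 long (own x) x 34 wide (own y) x 32 mm high, 0.13 kg, lying flat; this point is its centre. One to be moved with the tongs, not touched by the gripper. Absent in some starts
- cell2_center (a point): loose worn-out sealed battery, an orange block with a black band, 64 long (own x) x 34 wide (own y) x 32 mm high, 0.13 kg, lying flat; this point is its centre. One to be moved with the tongs, not touched by the gripper. Absent in some starts
- cell3_center (a point): loose worn-out sealed battery, an orange block with a black band, 64 long (own x) x 34 wide (own y) x 32 mm high, 0.13 kg, lying flat; this point is its centre. One to be moved with the tongs, not touched by the gripper. Absent in some starts
Not all that is in view belongs to the job. What is shaped like the part that bears cell2_center but purple is not meant.

How it is judged:
On the way, in this order (a step that is already met when the one before it is completed fails the run):
1. the lid stands open (value of joint lid above 1.2 rad), for 0.2 s.
2. every battery present lies in the open tin (x of cell1_center in the frame of tin_in between -0.081 and 0.081 m and y of cell1_center in the frame of tin_in between -0.106 and 0.106 m and z of cell1_center in the frame of tin_in between 0.005 and 0.03 m and x of cell2_center in the frame of tin_in between -0.081 and 0.081 m and y of cell2_center in the frame of tin_in between -0.106 and 0.106 m and z of cell2_center in the frame of tin_in between 0.005 and 0.03 m and x of cell3_center in the frame of tin_in between -0.081 and 0.081 m and y of cell3_center in the frame of tin_in between -0.106 and 0.106 m and z of cell3_center in the frame of tin_in between 0.005 and 0.03 m and value of joint lid above 0.9 rad), for 0.3 s.
3. the tongs lie on their mat and the lid is shut (horizontal distance between tongs_grip and mat below 0.06 m and height (world z) of tongs_grip between 0.042 and 0.06 m and angle between tongs_grip's own z axis and vertical below 0.15 rad and value of joint lid below 0.04 rad), for 0.2 s.
4. the roll of tape lies on the shut lid (x of roll_center in the frame of lid_rest between -0.065 and 0.065 m and y of roll_center in the frame of lid_rest between -0.11 and 0.11 m and z of roll_center in the frame of lid_rest between 0.017 and 0.028 m and angle between roll_center's own z axis and vertical below 0.12 rad and value of joint lid below 0.04 rad), for 0.2 s.
At the end, for the whole second after the job is handed in: every battery present inside the tin, lid shut (under 0.04 rad), tape roll lying flat (within 0.12 rad) on the lid behind the handle, tongs lying level on the mat with their grip point within 60 mm of the mat's centre, all at rest and released (all of step 4 and x of cell1_center in the frame of tin_in between -0.081 and 0.081 m and y of cell1_center in the frame of tin_in between -0.106 and 0.106 m and z of cell1_center in the frame of tin_in between 0.005 and 0.03 m and x of cell2_center in the frame of tin_in between -0.081 and 0.081 m and y of cell2_center in the frame of tin_in between -0.106 and 0.106 m and z of cell2_center in the frame of tin_in between 0.005 and 0.03 m and x of cell3_center in the frame of tin_in between -0.081 and 0.081 m and y of cell3_center in the frame of tin_in between -0.106 and 0.106 m and z of cell3_center in the frame of tin_in between 0.005 and 0.03 m and horizontal distance between tongs_grip and mat below 0.06 m and height (world z) of tongs_grip between 0.042 and 0.06 m and angle between tongs_grip's own z axis and vertical below 0.15 rad and linear speed of each of roll, tongs below 0.02 m/s); the robot touches nothing.
It fails at once if the gripper's fingers touch a battery (contact force between the fingers and cell1 above 0.5 N or contact force between the fingers and cell2 above 0.5 N or contact force between the fingers and cell3 above 0.5 N).
It fails at once if a bystander (lantern, tiffin, bowl, cup, torch, radio, tumbler) is moved more than 30 mm (distance of any of lantern, tiffin, bowl, cup, torch, radio, tumbler from where it was at the start of the episode above 0.03 m).
Of cell1, cell2, cell3 only 2 to 3 are there at a start; the rules pass over those that are not, and their reading is None.
At some moment in a run one of tongs, cell1, cell2, cell3 may be knocked a few centimetres aside while the robot is not near it.
It also fails if it takes over 210 s, if anything falls off the work surface, if the arm or the gripper's body presses on something with over 40 N, if the wrist force passes 120 N, or if a joint passes its speed limit or range.

## Working session

There is one attempt and no reset: what is moved stays moved. The work goes in short steps, Python scripts to look and compute and a shell command to move; the robot and the scene stay as the last step left them, time stands still between calls to the robot, and variables do not carry over. Pictures are saved under pics/ and viewed, at most 14 in all, crops included, and the job is handed in when it is done.

```bash
mkdir -p pics; ls; cat > h.py <<'E'
import numpy as np, cv2
from bench import arm
from scipy.spatial.transform import Rotation as R
def shot(n,name):
    o=arm.get_obs(); c=arm.read_camera(n); cv2.imwrite('pics/'+name+'.png',c['frame'])
    if 'view' in c: V=np.array(c['view'])
    else:
        T=np.eye(4);T[:3,:3]=R.from_rotvec(o['orientation']).as_matrix();T[:3,3]=o['eef_pos']
        V=np.linalg.inv(T@np.array(c['tool_from_camera']))
    np.savez('pics/'+name+'.npz',V=V,f=240/np.tan(np.radians(c['vertical_fov'])/2),cx=c['cx'],cy=c['cy'])
    print(name,{k:v for k,v in c.items() if k!='frame' and k not in('view',)},o['time'])
def pt(name,u,v,z):
    d=np.load('pics/'+name+'.npz');V=d['V'];W=np.linalg.inv(V)
    r=W[:3,:3]@np.array([(u-d['cx'])/d['f'],-(v-d['cy'])/d['f'],-1.]);c=W[:3,3]
    return c+r*(z-c[2])/r[2]
def proj(name,p):
    d=np.load('pics/'+name+'.npz');q=d['V']@np.append(p,1);return d['cx']+d['f']*q[0]/-q[2], d['cy']-d['f']*q[1]/-q[2]
def state():
    o=arm.get_obs();r=R.from_rotvec(o['orientation']).as_matrix()
    print('t%.2f'%o['time'],'p',np.round(o['eef_pos'],4),'x',np.round(r[:,0],3),'y',np.round(r[:,1],3),'z',np.round(r[:,2],3),'q',np.round(o['q'],2),'F',np.round(o['wrist_force'],1),'op',round(o['opening'],3),'gf',o['gripper_force'])
    return o
def go(p,yang=None):
    """rows numbers to reach TCP p with tool y at world angle yang (deg)"""
    o=arm.get_obs();r=R.from_rotvec(o['orientation']).as_matrix()
    t=r.T@(np.array(p)-o['eef_pos'])/0.5
    s=0
    if yang is not None:
        cur=np.degrees(np.arctan2(r[1,1],r[0,1])); d=(yang-cur+90)%180-90
        s=-d/360
    print('shift',np.round(t,4),'spin',np.round(s,4))
E
python3 -c "
from h import *
for n in('scene','side','wrist'): shot(n,n+'0')
state()"
```

```text
pics
scene0 {'vertical_fov': 54.73310055744362, 'cx': 318.41668849288067, 'cy': 234.23343949432453} 0.0
side0 {'vertical_fov': 44.084213573748485, 'cx': 320.106935891699, 'cy': 240.70788628956663} 0.05
wrist0 {'vertical_fov': 66.37832893719653, 'cx': 323.37704583540153, 'cy': 238.2643253757447, 'tool_from_camera': array([[-6.36536828e-04,  9.61464573e-01,  2.74928119e-01,
         7.87235905e-02],
       [ 9.99999313e-01,  8.82635063e-04, -7.71423287e-04,
        -5.54871070e-05],
       [-9.84357358e-04,  2.74927439e-01, -9.61464474e-01,
        -1.46353351e-01],
       [ 0.00000000e+00,  0.00000000e+00,  0.00000000e+00,
         1.00000000e+00]])} 0.1
t0.15 p [0.2478 0.5185 0.2383] x [-0.902  0.431  0.   ] y [ 0.431  0.902 -0.001] z [-0.001 -0.001 -1.   ] q [ 1.11  0.32  1.57  0.    1.26 -0.02] F [-0.8  0.3  0.1] op 0.997 gf 0.0
```

View pics/scene0.png

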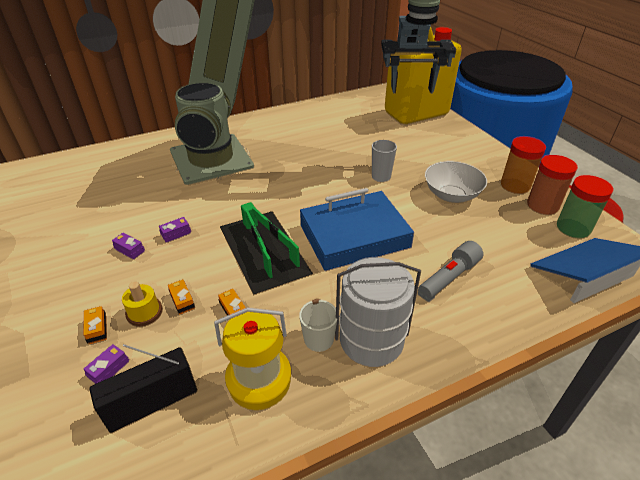

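View pics/side0.png

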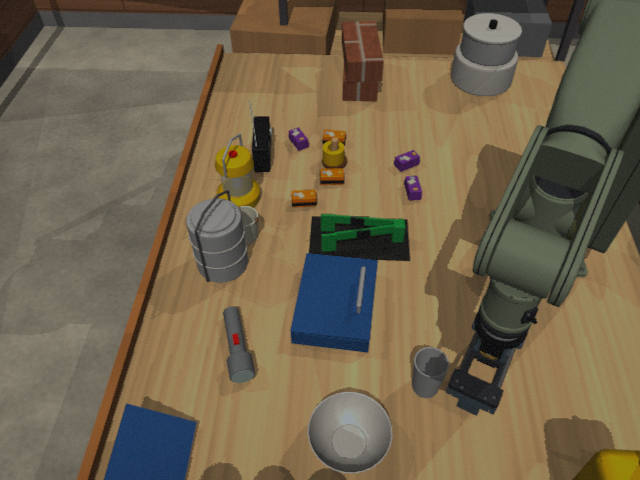

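```bash
python3 -c "
from h import *
i=cv2.imread('pics/side0.png');cv2.imwrite('pics/c1.png',cv2.resize(i[110:260,225:425],None,fx=4,fy=4,interpolation=2))
i=cv2.imread('pics/scene0.png');cv2.imwrite('pics/c2.png',cv2.resize(i[180:360,75:315],None,fx=3.3,fy=3.3,interpolation=2))
for n in('scene0','side0'): print(n,proj(n,[0,0,0]),proj(n,[.2478,.5185,.2383]), np.linalg.inv(np.load('pics/'+n+'.npz')['V'])[:3,3])
# tin: side view top edges and others (rough)
for k,(u,v,z) in dict(tinA=(309,256,.05),tinB=(379,263,.05),tinC=(370,348,.05),tinD=(293,332,.05),torch1=(232,308,.02),torch2=(240,372,.02),cup=(250,235,0.0),tumb=(428,392,0),bowl=(349,432,0.055)).items(): print(k,np.round(pt('side0',u,v,z),3))
"
```

```text
scene0 (np.float64(209.9892345275507), np.float64(158.65357591428693)) (np.float64(411.927431082632), np.float64(81.22548063272441)) [ 1.22337895 -0.21220093  0.74298336]
side0 (np.float64(536.1119141339052), np.float64(243.4369382095483)) (np.float64(480.404728128794), np.float64(378.6050871402499)) [0.4794313  1.00991024 1.12435864]
tinA [0.563 0.112 0.05 ]
tinB [0.398 0.125 0.05 ]
tinC [0.419 0.355 0.05 ]
tinD [0.583 0.324 0.05 ]
torch1 [0.729 0.249 0.02 ]
torch2 [0.688 0.408 0.02 ]
cup [0.723 0.008 0.   ]
tumb [ 0.297  0.423 -0.   ]
bowl [0.459 0.541 0.055]
```

View pics/c1.png

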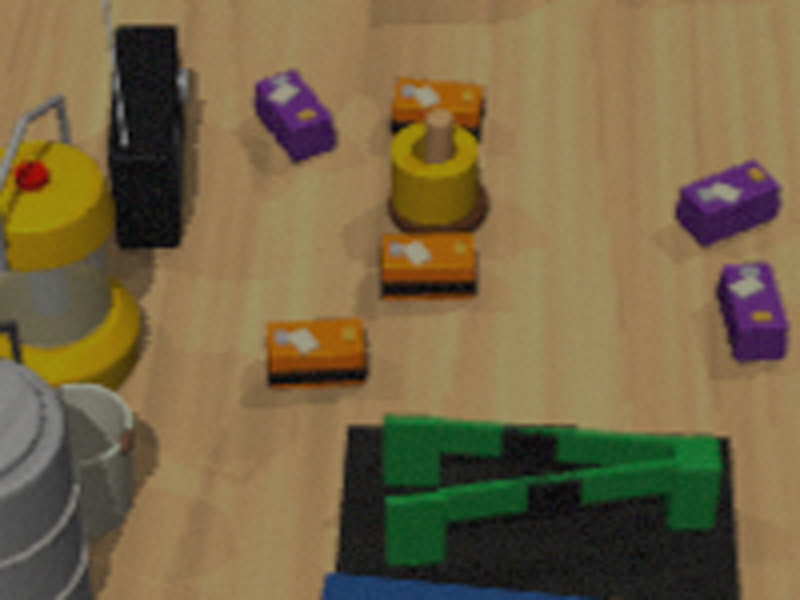

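View pics/c2.png

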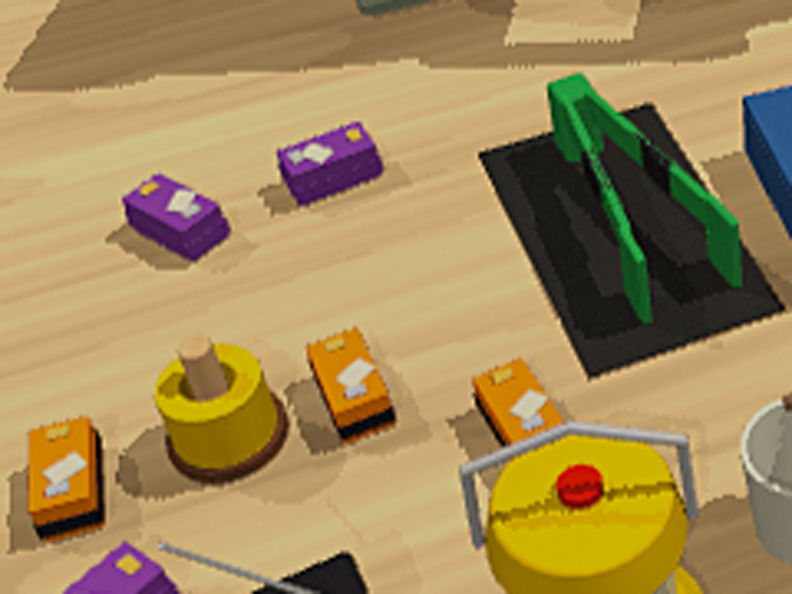

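```bash
python3 -c "
from h import *
c1=lambda x,y,z:pt('side0',225+x/4,110+y/4,z)
c2=lambda x,y,z:pt('scene0',75+x/3.3,180+y/3.3,z)
for n,L in dict(A=[(268,322),(365,318),(365,365),(268,372)],B=[(383,236),(474,234),(474,278),(381,285)],C=[(395,80),(484,84),(484,122),(392,120)]).items():
  P=np.array([c1(x,y,.032) for x,y in L]);print(n,P.mean(0),np.round(P[:,:2],3).tolist())
for n,L in dict(B=[(308,345),(357,328),(393,403),(343,425)],C=[(30,425),(100,422),(103,512),(32,525)]).items():
  P=np.array([c2(x,y,.032) for x,y in L]);print(n,P.mean(0),np.round(P[:,:2],3).tolist())
print('mat',[np.round(c2(x,y,.003)[:2],3).tolist() for x,y in [(480,153),(652,103),(785,305),(590,377)]])
print('roll',c1(435,152,.057),c2(212,385,.057))
print('jaws',c1(387,417,.06),c1(388,490,.06),c1(440,492,.06),'hinge',c1(720,440,.06), c2(567,80,.06),c2(632,255,.06),c2(737,222,.06))
print('tin',[np.round(pt('scene0',u,v,.05)[:2],3).tolist() for u,v in [(301,217),(381,193),(411,231),(331,252)]])
go([.42,.1,.40],90)
"
```

```text
A [ 0.59177966 -0.10841458  0.032     ] [[0.626, -0.128], [0.561, -0.135], [0.559, -0.09], [0.621, -0.081]]
B [ 0.52201645 -0.19582725  0.032     ] [[0.554, -0.217], [0.491, -0.222], [0.49, -0.177], [0.553, -0.167]]
C [ 0.52150678 -0.36524708  0.032     ] [[0.555, -0.389], [0.489, -0.387], [0.488, -0.343], [0.554, -0.342]]
B [ 0.53064713 -0.1992441   0.032     ] [[0.495, -0.218], [0.494, -0.186], [0.565, -0.181], [0.569, -0.212]]
C [ 0.53332092 -0.36504719  0.032     ] [[0.489, -0.381], [0.504, -0.343], [0.574, -0.349], [0.566, -0.386]]
mat [[0.324, -0.061], [0.323, 0.077], [0.566, 0.08], [0.571, -0.06]]
roll [ 0.52089621 -0.27778275  0.057     ] [ 0.52835544 -0.27547559  0.057     ]
jaws [ 0.54017924 -0.01699798  0.06      ] [0.53622742 0.04439117 0.06      ] [0.50467093 0.0444425  0.06      ] hinge [ 0.33377619 -0.0075538   0.06      ] [0.33987166 0.00842572 0.06      ] [ 0.53421828 -0.01304977  0.06      ] [0.53456078 0.06024667 0.06      ]
tin [[0.43, 0.112], [0.429, 0.333], [0.585, 0.319], [0.569, 0.122]]
shift [-0.6717 -0.6071 -0.3226] spin -0.071
```

```bash
python3 -m creep '[[[-0.67,-0.61,-0.32],-0.071,-1],[[-0.67,-0.61,-0.32],-0.071,-1],[[-0.67,-0.61,-0.32],-0.071,-1],[[-0.67,-0.61,-0.32],-0.071,-1],[[-0.67,-0.61,-0.32],-0.071,-1],[[-0.67,-0.61,-0.32],-0.071,-1],[[-0.67,-0.61,-0.32],-0.071,-1],[[-0.67,-0.61,-0.32],-0.071,-1],[[-0.67,-0.61,-0.32],-0.071,-1],[[-0.67,-0.61,-0.32],-0.071,-1],[[-0.67,-0.61,-0.32],-0.071,-1]]'
python3 -c "
from h import *
state();shot('wrist','w1')"
```

```text
time: 1.25
eef_pos: [0.4201, 0.0963, 0.4002]
orientation: [0.008, 3.138, -0.001]
wrist_force: [-0.6, 0.7, -1.1]
opening: 1.002
gripper_force: 0.0
t1.25 p [0.4201 0.0963 0.4002] x [-1.     0.005 -0.003] y [ 0.005  1.    -0.001] z [ 0.003 -0.001 -1.   ] q [ 0.2   0.02  1.54 -0.    1.58 -1.37] F [-0.6  0.7 -1.1] op 1.002 gf 0.0
w1 {'vertical_fov': 66.37832893719653, 'cx': 323.37704583540153, 'cy': 238.2643253757447, 'tool_from_camera': array([[-6.38164778e-04,  9.61365602e-01,  2.75273996e-01,
         7.86358428e-02],
       [ 9.99999605e-01,  7.83795017e-04, -4.19033560e-04,
         4.37618338e-04],
       [-6.18602837e-04,  2.75273620e-01, -9.61365722e-01,
        -1.46357071e-01],
       [ 0.00000000e+00,  0.00000000e+00,  0.00000000e+00,
         1.00000000e+00]])} 1.25
```

View pics/w1.png

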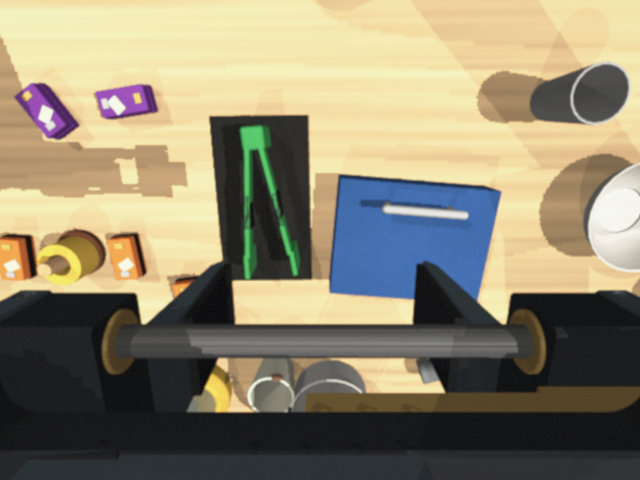

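```bash
python3 -c "
from h import *
i=cv2.imread('pics/w1.png');cv2.imwrite('pics/c3.png',cv2.resize(i[110:310,205:505],None,fx=2.66,fy=2.66,interpolation=2))
f=lambda u,v,z:np.round(pt('w1',u,v,z),3)
print('mat',[f(u,v,.003) for u,v in [(210,116),(308,115),(313,279),(222,280)]])
print('tin',[f(u,v,.05) for u,v in [(339,176),(498,190),(480,300),(331,294)]])
print('handle',f(386,208,.0855),f(467,215,.0855))
print('jaw',f(249,278,.06),f(297,275,.06),'hinge',f(255,128,.06))
"
```

```text
mat [array([ 0.319, -0.062,  0.003]), array([0.318, 0.076, 0.003]), array([0.566, 0.079, 0.003]), array([ 0.567, -0.066,  0.003])]
tin [array([0.398, 0.118, 0.05 ]), array([0.418, 0.334, 0.05 ]), array([0.581, 0.328, 0.05 ]), array([0.57 , 0.107, 0.05 ])]
handle [0.435 0.177 0.086] [0.445 0.281 0.086]
jaw [ 0.54 -0.01  0.06] [0.536 0.059 0.06 ] hinge [0.336 0.01  0.06 ]
```

View pics/c3.png

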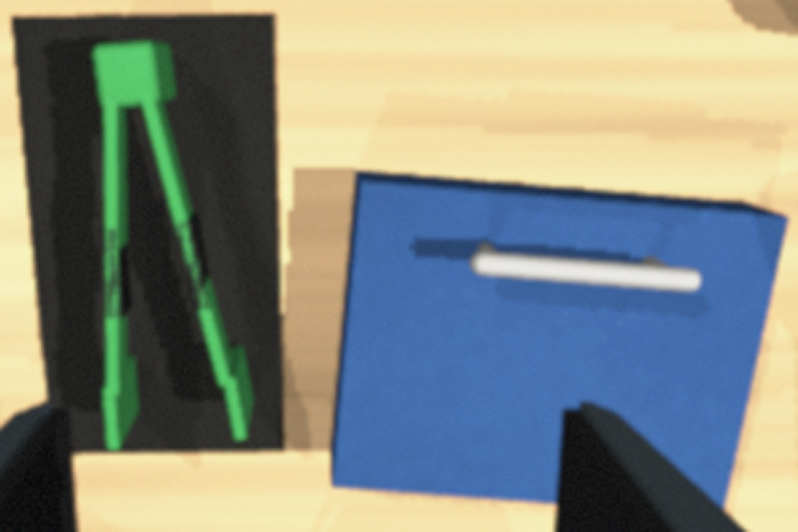

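```bash
python3 -c "
from h import *
go([.440,.229,.20])"
```

```text
shift [-0.0404  0.2621  0.3986] spin 0
```

```bash
python3 -m creep '[[[-0.04,0.262,0.398],0.266,-1],[[-0.04,0.262,0.398],0.266,-1],[[-0.04,0.262,0.398],0.266,-1],[[-0.04,0.262,0.398],0.266,-1],[[-0.04,0.262,0.398],0.266,-1],[[-0.04,0.262,0.398],0.266,-1],[[-0.04,0.262,0.398],0.266,-1],[[-0.04,0.262,0.398],0.266,-1],[[-0.04,0.262,0.398],0.266,-1],[[-0.04,0.262,0.398],0.266,-1],[[-0.04,0.262,0.398],0.266,-1],[[-0.04,0.262,0.398],0.266,-1]]'
python3 -c "
from h import *
state();go([.440,.229,.0915],-5.4)
shot('scene','s1')
i=cv2.imread('pics/s1.png');cv2.imwrite('pics/c4.png',cv2.resize(i[120:280,210:460],None,fx=3.2,fy=3.2,interpolation=2))"
```

```text
time: 2.5
eef_pos: [0.4374, 0.2311, 0.1993]
orientation: [-2.328, -2.108, 0.002]
wrist_force: [-1.0, -0.1, -0.2]
opening: 0.996
gripper_force: 0.0
t2.50 p [0.4374 0.2311 0.1993] x [ 0.099  0.995 -0.   ] y [ 0.995 -0.099 -0.002] z [-0.002 -0.    -1.   ] q [0.46 0.23 1.8  0.   1.11 0.56] F [-1.  -0.1 -0.2] op 0.996 gf 0.0
shift [-0.0037  0.006   0.2156] spin -0.0008
s1 {'vertical_fov': 54.73310055744362, 'cx': 318.41668849288067, 'cy': 234.23343949432453} 2.5
```

View pics/c4.png

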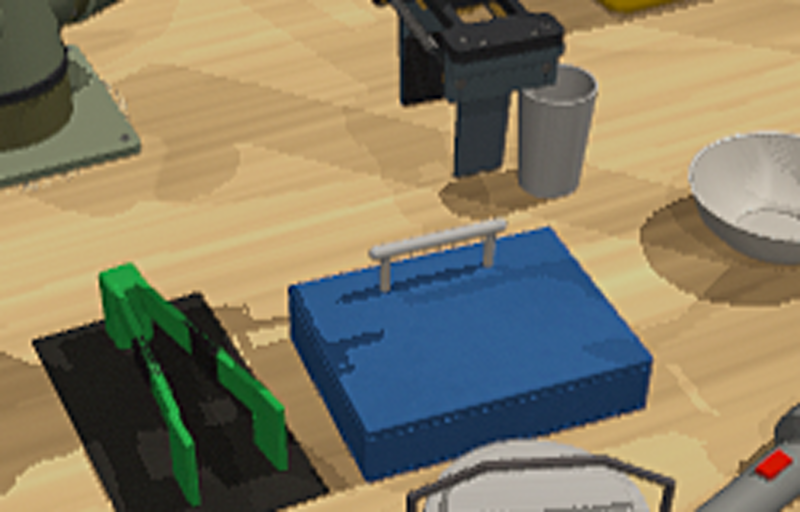

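```bash
python3 -m creep '[[[-0.004,0.006,0.1],0,-1],[[-0.004,0.006,0.216],0,-1],[[-0.004,0.006,0.216],0,-1],[[-0.004,0.006,0.216],0,1],[[-0.004,0.006,0.216],0,1],[[-0.004,0.006,0.216],0,1],[[-0.004,0.006,0.216],0,1],[[-0.004,0.006,0.216],0,1],[[-0.004,0.006,0.216],0,1],[[-0.004,0.006,0.216],0,1]]'
python3 -c "
from h import *
o=state()
h0=.298; r=.1465
for t in np.arange(0,1.55,.1):
  dx=r*(np.cos(h0)-np.cos(h0+t)); dz=r*(np.sin(h0+t)-np.sin(h0)); print(round(t,2),round(dx/.5,3),round(-dz/.5,3))
"
```

```text
time: 3.55
eef_pos: [0.4415, 0.2279, 0.0922]
orientation: [2.33, 2.107, 0.001]
wrist_force: [-0.2, 0.1, -0.0]
opening: 0.418
gripper_force: 0.0
t3.55 p [0.4415 0.2279 0.0922] x [0.1   0.995 0.   ] y [ 0.995 -0.1    0.   ] z [ 0.  0. -1.] q [0.45 0.34 1.95 0.   0.85 0.55] F [-0.2  0.1 -0. ] op 0.418 gf 0.0
0.0 0.0 -0.0
0.1 0.01 -0.028
0.2 0.023 -0.054
0.3 0.038 -0.079
0.4 0.056 -0.102
0.5 0.076 -0.124
0.6 0.097 -0.143
0.7 0.121 -0.16
0.8 0.147 -0.175
0.9 0.173 -0.187
1.0 0.201 -0.196
1.1 0.23 -0.203
1.2 0.259 -0.206
1.3 0.288 -0.207
1.4 0.317 -0.205
1.5 0.346 -0.199
```

```bash
python3 -m creep '[[[0,0,0],0,1],[[0,0,0],0,1],[[0,0,0],0,1],[[0,0,0],0,1],[[0,0,0],0,1],[[0,0,0],0,1]]'
```

```text
time: 4.15
eef_pos: [0.4401, 0.228, 0.0917]
orientation: [-2.328, -2.106, 0.003]
wrist_force: [-5.0, 2.6, 1.6]
opening: 0.108
gripper_force: 30.0
```

```bash
python3 -m creep '[[[0,0.01,-0.028],0,1],[[0,0.023,-0.054],0,1],[[0,0.038,-0.079],0,1],[[0,0.056,-0.102],0,1],[[0,0.076,-0.124],0,1],[[0,0.097,-0.143],0,1],[[0,0.121,-0.16],0,1],[[0,0.147,-0.175],0,1],[[0,0.173,-0.187],0,1],[[0,0.201,-0.196],0,1],[[0,0.23,-0.203],0,1],[[0,0.259,-0.206],0,1]]'
```

```text
time: 5.35
eef_pos: [0.5702, 0.2158, 0.1959]
orientation: [-2.328, -2.107, -0.001]
wrist_force: [-4.9, 3.2, 4.7]
opening: 0.11
gripper_force: 30.0
```

```bash
python3 -m creep '[[[0,0.029,-0.001],0,1],[[0,0.058,0.001],0,1],[[0,0.087,0.007],0,1],[[0,0.087,0.007],0,1],[[0,0.087,0.007],0,1]]'; python3 -c "
from h import *
state();shot('side','d1')"
```

```text
time: 5.85
eef_pos: [0.6149, 0.2114, 0.1916]
orientation: [2.329, 2.107, 0.006]
wrist_force: [0.7, 4.6, 0.4]
opening: 0.117
gripper_force: 30.0
t5.85 p [0.6149 0.2114 0.1916] x [0.1   0.995 0.002] y [ 0.995 -0.1    0.003] z [ 0.003  0.002 -1.   ] q [0.31 0.47 1.45 0.   1.22 0.41] F [0.7 4.6 0.4] op 0.117 gf 30.041926503181458
d1 {'vertical_fov': 44.084213573748485, 'cx': 320.106935891699, 'cy': 240.70788628956663} 5.85
```

View pics/d1.png

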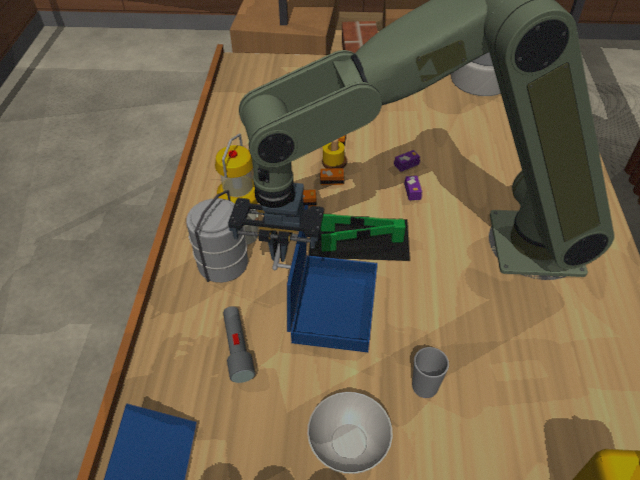

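```bash
python3 -m creep '[[[0,0,0],0,0.4],[[0,0,0],0,0.4],[[0,0,0],0,0.4],[[0,0,-0.06],0,0.4],[[0,0,-0.15],0,0.4],[[0,0,-0.24],0,0.4],[[0,0,-0.24],0,0.4]]'; python3 -c "
from h import *
state();go([.442,.017,.28],94.3-180)"
```

```text
time: 6.6
eef_pos: [0.6158, 0.2108, 0.3191]
orientation: [2.326, 2.103, 0.019]
wrist_force: [0.5, -0.2, 0.7]
opening: 0.302
gripper_force: 0.0
t6.60 p [0.6158 0.2108 0.3191] x [0.101 0.995 0.005] y [ 0.995 -0.101  0.013] z [ 0.013  0.004 -1.   ] q [ 0.31  0.4   1.24 -0.    1.49  0.41] F [ 0.5 -0.2  0.7] op 0.302 gf 0.0
shift [-0.421  -0.3078  0.0722] spin 0.222
```

```bash
python3 -m creep '[[[-0.08,-0.06,0],-0.1,0.4],[[-0.421,-0.308,0.02],-0.278,-1],[[-0.421,-0.308,0.02],-0.278,-1],[[-0.421,-0.308,0.02],-0.278,-1],[[-0.421,-0.308,0.02],-0.278,-1],[[-0.421,-0.308,0.02],-0.278,-1],[[-0.421,-0.308,0.02],-0.278,-1],[[-0.421,-0.308,0.02],-0.278,-1],[[-0.421,-0.308,0.02],-0.278,-1],[[-0.421,-0.308,0.02],-0.278,-1],[[-0.421,-0.308,0.02],-0.278,-1],[[-0.421,-0.308,0.02],-0.278,-1]]'
python3 -c "
from h import *
state();shot('wrist','w2')
i=cv2.imread('pics/w2.png');cv2.imwrite('pics/w2v.png',i)"
```

```text
time: 7.8
eef_pos: [0.4386, 0.0162, 0.3007]
orientation: [0.126, -3.138, 0.001]
wrist_force: [0.2, 0.1, -0.6]
opening: 1.002
gripper_force: 0.0
t7.80 p [0.4386 0.0162 0.3007] x [-0.997 -0.08   0.001] y [-0.08   0.997 -0.001] z [-0.001 -0.001 -1.   ] q [ 0.01  0.07  1.73 -0.    1.34 -1.64] F [ 0.2  0.1 -0.6] op 1.002 gf 0.0
w2 {'vertical_fov': 66.37832893719653, 'cx': 323.37704583540153, 'cy': 238.2643253757447, 'tool_from_camera': array([[-6.35475800e-04,  9.61352018e-01,  2.75321437e-01,
         7.85972535e-02],
       [ 9.99999655e-01,  7.58086461e-04, -3.38921553e-04,
         5.26262344e-04],
       [-5.34540372e-04,  2.75321126e-01, -9.61352168e-01,
        -1.46352424e-01],
       [ 0.00000000e+00,  0.00000000e+00,  0.00000000e+00,
         1.00000000e+00]])} 7.8
```

View pics/w2.png

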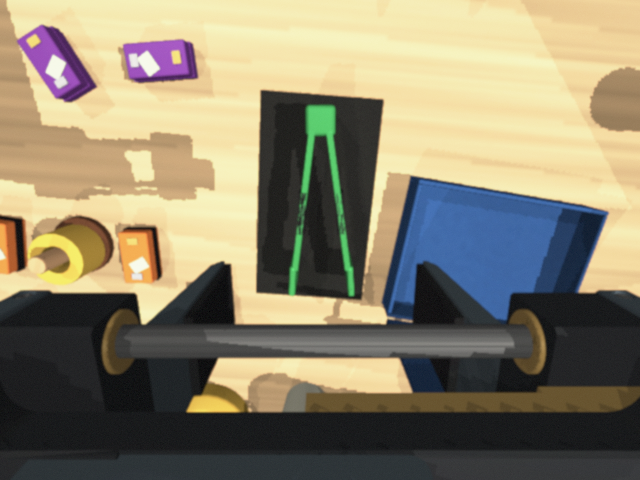

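```bash
python3 -c "
from h import *
f=lambda u,v,z:pt('w2',u,v,z)
j=(f(292,295,.06)+f(352,296,.06))/2; h=f(321,107,.063); d=(j-h)[:2];L=np.linalg.norm(d);print(f(292,295,.06),f(352,296,.06),h,L,np.degrees(np.arctan2(d[1],d[0])))
u=d/L;g=(j[:2]-.096*u+h[:2]+.11*u)/2;print('grip',g)
print('mat',sum(f(a,b,.003) for a,b in[(262,91),(383,99),(361,299),(257,292)])/4)
B=[(120,230),(155,227),(159,275),(125,281)]
P=np.array([f(a,b,.032) for a,b in B]);print('B',P.mean(0),P)
go([g[0],g[1],.0],np.degrees(np.arctan2(d[1],d[0]))+90)"
```

```text
[ 0.54073268 -0.01126966  0.06      ] [0.53649805 0.05751132 0.06      ] [0.33526374 0.00611179 0.063     ] 0.20406172710044967 4.781290627989272
grip [0.44391519 0.01519978]
mat [0.44231633 0.00720418 0.003     ]
B [ 0.51481005 -0.19658046  0.032     ] [[ 0.48721498 -0.21794334  0.032     ]
 [ 0.48032003 -0.17698668  0.032     ]
 [ 0.54027309 -0.17490393  0.032     ]
 [ 0.55143208 -0.21648788  0.032     ]]
shift [-0.0112 -0.0024  0.6015] spin -0.0002
```

```bash
python3 -m creep '[[[-0.011,-0.003,0.1],0,-1],[[-0.011,-0.003,0.2],0,-1],[[-0.011,-0.003,0.3],0,-1],[[-0.011,-0.003,0.4],0,-1],[[-0.011,-0.003,0.479],0,-0.6],[[-0.011,-0.003,0.479],0,0],[[-0.011,-0.003,0.479],0,0],[[-0.011,-0.003,0.479],0,0],[[-0.011,-0.003,0.479],0,0],[[-0.011,-0.003,0.479],0,0],[[-0.011,-0.003,0.479],0,0],[[-0.011,-0.003,0.479],0,0]]'
python3 -m creep '[[[0,0,-0.05],0,0],[[0,0,-0.1],0,0],[[0,0,-0.1],0,0]]'
python3 -c "
from h import *
state();shot('scene','s2');shot('side','d2');shot('wrist','w3')
a=cv2.imread('pics/s2.png')[150:360,60:380];b=cv2.imread('pics/d2.png')[110:310,240:440]
a=cv2.resize(a,(457,300));b=cv2.resize(b,(300,300));w=cv2.resize(cv2.imread('pics/w3.png')[0:400],(480,300))
cv2.imwrite('pics/c5.png',np.vstack([np.hstack([a,b]),np.hstack([w,np.zeros((300,277,3),np.uint8)])]))"
```

```text
time: 9.05
eef_pos: [0.4469, 0.0155, 0.0639]
orientation: [-0.118, 3.134, -0.0]
wrist_force: [0.2, -0.6, 8.8]
opening: 0.499
gripper_force: 12.0
time: 9.35
eef_pos: [0.447, 0.0155, 0.115]
orientation: [-0.119, 3.132, -0.0]
wrist_force: [0.7, 0.8, -1.3]
opening: 0.499
gripper_force: 9.6
t9.35 p [0.447  0.0155 0.115 ] x [-0.997 -0.076 -0.007] y [-0.076  0.997 -0.   ] z [ 0.007  0.    -1.   ] q [ 0.01  0.24  2.03  0.    0.86 -1.64] F [ 0.7  0.8 -1.3] op 0.499 gf 9.57593402825296
s2 {'vertical_fov': 54.73310055744362, 'cx': 318.41668849288067, 'cy': 234.23343949432453} 9.35
d2 {'vertical_fov': 44.084213573748485, 'cx': 320.106935891699, 'cy': 240.70788628956663} 9.4
w3 {'vertical_fov': 66.37832893719653, 'cx': 323.37704583540153, 'cy': 238.2643253757447, 'tool_from_camera': array([[-6.36207556e-04,  9.61352596e-01,  2.75319417e-01,
         7.85982043e-02],
       [ 9.99999653e-01,  7.59672592e-04, -3.41806197e-04,
         5.21927783e-04],
       [-5.37748890e-04,  2.75319104e-01, -9.61352746e-01,
        -1.46354630e-01],
       [ 0.00000000e+00,  0.00000000e+00,  0.00000000e+00,
         1.00000000e+00]])} 9.45
```

View pics/c5.png

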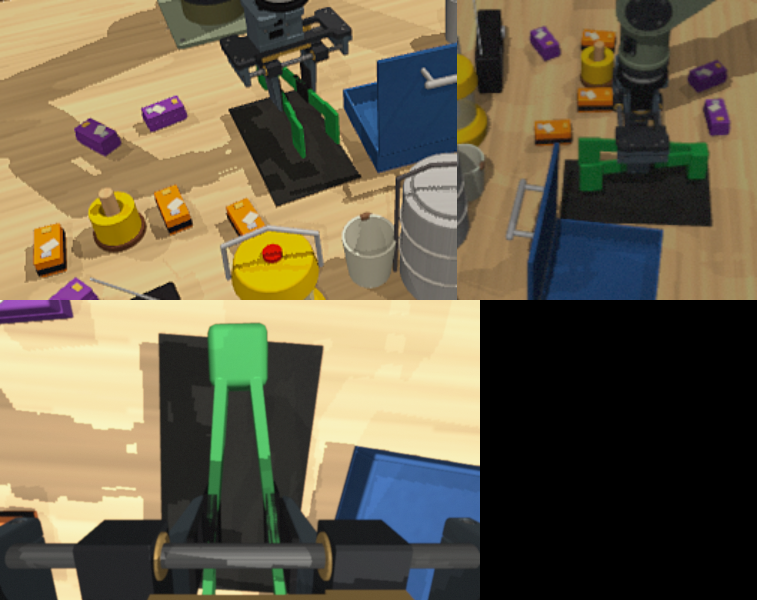

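```bash
cat > fit.py <<'E'
from h import *
from scipy.optimize import minimize
def corners(x,y,a,z0=0):
    c,s=np.cos(a),np.sin(a)
    return [(x+c*i-s*j,y+s*i+c*j,z0+k) for i in(-.032,.032) for j in(-.017,.017) for k in(0,.032)]
def cells(names,guess,z0=0):
    cost_imgs=[]
    K=4
    for n in names:
        im=cv2.imread('pics/'+n+'.png'); u,v=proj(n,(*guess[:2],z0+.016)); h=40
        x0,y0=int(max(u-h,0)),int(max(v-h,0)); c=cv2.resize(im[y0:y0+2*h,x0:x0+2*h],None,fx=K,fy=K,interpolation=1)
        H=cv2.cvtColor(c,cv2.COLOR_BGR2HSV); hue,sat,val=[H[:,:,i].astype(int) for i in range(3)]
        org=(hue>5)&(hue<19)&(sat>185)&(val>110)
        non=org|(val<45)
        cost_imgs.append((n,x0,y0,org,non))
    def cost(p):
        t=0
        for n,x0,y0,org,non in cost_imgs:
            q=np.array([proj(n,k) for k in corners(*p,z0)])
            q=((q-[x0,y0]+.5)*K-.5)
            m=np.zeros(org.shape,np.uint8);cv2.fillConvexPoly(m,cv2.convexHull(np.round(q*16).astype(np.int32)),1,shift=4)
            near=cv2.dilate(m,np.ones((61,61),np.uint8))>0
            m=m>0; t+=(org&~m&near).sum()+.6*(m&~non).sum()
        return t/K**2
    best=None
    for a in (-.15,.0,.15):
        r=minimize(cost,[guess[0],guess[1],guess[2]+a],method='Nelder-Mead',options=dict(initial_simplex=[[guess[0],guess[1],guess[2]+a],[guess[0]+.012,guess[1],guess[2]+a],[guess[0],guess[1]+.012,guess[2]+a],[guess[0],guess[1],guess[2]+a+.2]],xatol=1e-4,fatol=.2))
        if best is None or r.fun<best.fun: best=r
    return np.round(best.x,4),round(best.fun,1)
if __name__=='__main__':
    for k,g in dict(A=(.592,-.112,.08),B=(.523,-.199,.05),C=(.525,-.367,0)).items():
        print(k,'side',cells(['d2'],g),'side0',cells(['side0'],g),'scene',cells(['s2'],g),'both',cells(['s2','d2'],g))
E
python3 fit.py; python3 -c "
from h import *
print(pt('w3',317,31,.114))"
```

```text
A side (array([ 0.5951, -0.1189,  0.1221]), np.float64(104.5)) side0 (array([ 0.5946, -0.1178,  0.0899]), np.float64(104.5)) scene (array([ 0.565 , -0.1128, -0.0501]), np.float64(315.8)) both (array([ 0.5934, -0.1169, -0.0607]), np.float64(463.8))
B side (array([ 0.5234, -0.2073,  0.0489]), np.float64(93.0)) side0 (array([ 0.5233, -0.2073,  0.0491]), np.float64(92.9)) scene (array([ 0.5218, -0.2012,  0.0442]), np.float64(226.1)) both (array([ 0.5236, -0.2013,  0.0469]), np.float64(355.4))
C side (array([ 0.5253, -0.3833,  0.0396]), np.float64(123.3)) side0 (array([ 0.5246, -0.3855,  0.0449]), np.float64(125.3)) scene (array([ 0.5218, -0.3698, -0.0432]), np.float64(298.7)) both (array([ 0.5233, -0.3708, -0.031 ]), np.float64(445.8))
[0.33197445 0.00530549 0.114     ]
```

```bash
python3 -c "
from h import *
for n,L in dict(side0=[(304,204),(300,204),(289,209),(304,192),(331,183),(320,196)],scene0=[(185,310),(190,308),(162,295),(180,292),(93,338),(78,340)]).items():
  H=cv2.cvtColor(cv2.imread('pics/'+n+'.png'),cv2.COLOR_BGR2HSV);print(n,[H[v,u].tolist() for u,v in L])"
sed -i 's/val<45/val<75/; s/(sat>185)/(sat>170)/; s/val>110/val>90/' fit.py; python3 fit.py
```

```text
side0 [[0, 11, 23], [45, 85, 18], [18, 116, 125], [17, 239, 158], [13, 178, 73], [18, 119, 150]]
scene0 [[8, 195, 47], [9, 165, 48], [18, 110, 194], [29, 25, 204], [105, 223, 16], [18, 122, 132]]
A side (array([ 0.5944, -0.1176,  0.0909]), np.float64(69.3)) side0 (array([ 0.5944, -0.1176,  0.0907]), np.float64(66.4)) scene (array([ 0.5655, -0.1132, -0.0391]), np.float64(305.5)) both (array([ 0.5936, -0.1162, -0.0356]), np.float64(421.8))
B side (array([ 0.5238, -0.2074,  0.0476]), np.float64(59.0)) side0 (array([ 0.5238, -0.2073,  0.0494]), np.float64(56.1)) scene (array([ 0.5221, -0.2013,  0.0565]), np.float64(203.6)) both (array([ 0.5231, -0.2013,  0.0498]), np.float64(309.1))
C side (array([ 0.5246, -0.3793, -0.0133]), np.float64(109.2)) side0 (array([ 0.5241, -0.3817, -0.0213]), np.float64(109.5)) scene (array([ 0.522 , -0.3697, -0.0546]), np.float64(268.5)) both (array([ 0.5237, -0.3704, -0.0578]), np.float64(404.9))
```

```bash
cat >> h.py <<'E'
def cellgo(x,y,yaw,z,D=.0735):
    print('tcp target',x-D*np.cos(yaw),y-D*np.sin(yaw)); go([x-D*np.cos(yaw),y-D*np.sin(yaw),z],90+np.degrees(yaw))
E
python3 -c "
from h import *
cellgo(.594,-.115,.087,.12)"
```

```text
tcp target 0.5207779853443669 -0.12138643639052804
shift [-0.132  -0.2845 -0.0169] spin -0.0018
```

```bash
python3 -m creep '[[[-0.05,-0.07,-0.02],-0.002,0],[[-0.132,-0.15,-0.02],-0.002,-0.06],[[-0.132,-0.22,-0.02],-0.002,-0.06],[[-0.132,-0.284,-0.02],-0.002,-0.06],[[-0.132,-0.284,-0.02],-0.002,-0.06],[[-0.132,-0.284,-0.02],-0.002,-0.06]]'
python3 -c "
from h import *
state();cellgo(.594,-.115,.087,.064);shot('scene','s3');shot('side','d3')
a=cv2.imread('pics/s3.png')[200:350,170:330];b=cv2.imread('pics/d3.png')[120:260,260:420]
cv2.imwrite('pics/c6.png',np.hstack([cv2.resize(a,(400,375)),cv2.resize(b,(400,375))]))"
```

```text
time: 10.1
eef_pos: [0.5204, -0.1213, 0.1205]
orientation: [0.136, -3.136, -0.002]
wrist_force: [-0.7, 0.1, -1.2]
opening: 0.527
gripper_force: 8.9
t10.10 p [ 0.5204 -0.1213  0.1205] x [-0.996 -0.086  0.003] y [-0.086  0.996  0.002] z [-0.003  0.001 -1.   ] q [-0.25  0.36  1.83  0.    0.96 -1.91] F [-0.7  0.1 -1.2] op 0.527 gf 8.907678866526112
tcp target 0.5207779853443669 -0.12138643639052804
shift [-0.0011 -0.0004  0.1129] spin -0.0001
s3 {'vertical_fov': 54.73310055744362, 'cx': 318.41668849288067, 'cy': 234.23343949432453} 10.1
d3 {'vertical_fov': 44.084213573748485, 'cx': 320.106935891699, 'cy': 240.70788628956663} 10.15
```

View pics/c6.png

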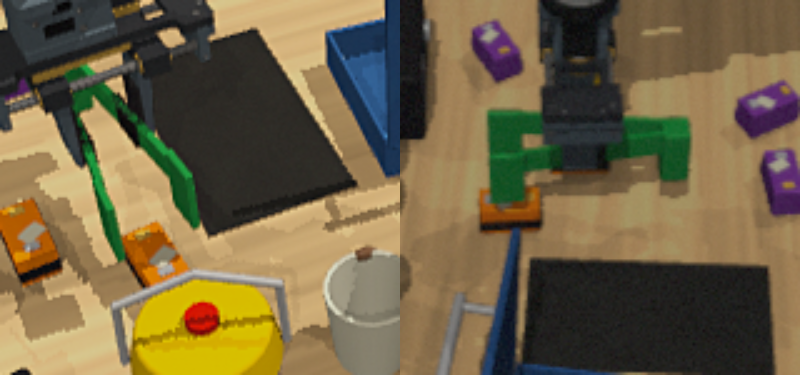

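```bash
python3 -c "
from h import *
for z in(.055,.06): print(pt('s3',218.8,303.2,z),pt('s3',248,290,z),pt('d3',260+490/2.5,120+200*.373,z),pt('d3',260+527/2.5,120+199*.373,z))"
```

```text
[ 0.60952663 -0.13936055  0.055     ] [ 0.60127978 -0.0774475   0.055     ] [ 0.19839364 -0.10941949  0.055     ] [ 0.16019618 -0.11269153  0.055     ]
[ 0.61398787 -0.13988992  0.06      ] [ 0.60580096 -0.07842683  0.06      ] [ 0.19970769 -0.10418584  0.06      ] [ 0.16168883 -0.10744258  0.06      ]
```

```bash
python3 -m creep '[[[-0.001,0,0.04],0,-0.06],[[-0.001,0,0.08],0,-0.06],[[-0.001,0,0.11],0,-0.06],[[-0.001,0,0.113],0,-0.06],[[-0.001,0,0.113],0,-0.06]]'
python3 -m creep '[[[0,0,0],0,0.4],[[0,0,0],0,0.4],[[0,0,0],0,0.4],[[0,0,0],0,0.4],[[0,0,0],0,0.4]]'
```

```text
time: 10.7
eef_pos: [0.5217, -0.1201, 0.0653]
orientation: [0.141, -3.138, -0.001]
wrist_force: [1.0, 0.8, -0.7]
opening: 0.53
gripper_force: 8.9
time: 11.2
eef_pos: [0.5225, -0.121, 0.0661]
orientation: [-0.138, 3.137, -0.0]
wrist_force: [-0.7, 2.0, 3.8]
opening: 0.386
gripper_force: 29.5
```

```bash
python3 -m creep '[[[0,0,-0.06],0,0.4],[[0,0,-0.12],0,0.4],[[0,0,-0.18],0,0.4],[[0,0,-0.18],0,0.4]]'
python3 -c "
from h import *
o=state();cellgo(.535,.283,-.094,.155)
shot('side','d4');shot('scene','s4')
cv2.imwrite('pics/c7.png',np.hstack([cv2.resize(cv2.imread('pics/s4.png')[120:330,150:380],(400,365)),cv2.resize(cv2.imread('pics/d4.png')[120:320,230:450],(400,365))]))"
```

```text
time: 11.6
eef_pos: [0.5241, -0.1219, 0.159]
orientation: [-0.138, 3.131, -0.004]
wrist_force: [1.2, -0.8, -2.1]
opening: 0.383
gripper_force: 29.5
t11.60 p [ 0.5241 -0.1219  0.159 ] x [-0.996 -0.088 -0.007] y [-0.088  0.996 -0.003] z [ 0.008 -0.002 -1.   ] q [-0.25  0.32  1.78 -0.    1.03 -1.91] F [ 1.2 -0.8 -2.1] op 0.383 gf 29.491694224707317
tcp target 0.46182448396604414 0.28989882984021653
shift [0.0516 0.8313 0.0052] spin 0.029
d4 {'vertical_fov': 44.084213573748485, 'cx': 320.106935891699, 'cy': 240.70788628956663} 11.6
s4 {'vertical_fov': 54.73310055744362, 'cx': 318.41668849288067, 'cy': 234.23343949432453} 11.65
```

View pics/c7.png

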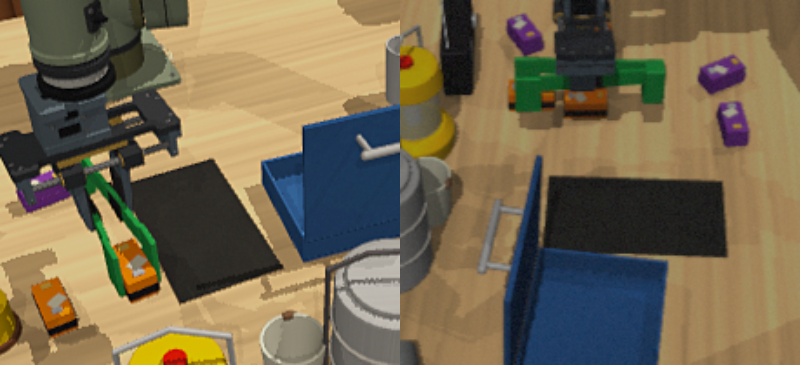

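```bash
python3 -m creep '[[[0.08,0.03,0],0.01,0.4],[[0.135,0.12,0],0.029,0.4],[[0.135,0.22,0],0.029,0.4],[[0.135,0.32,0],0.029,0.4],[[0.135,0.42,0],0.029,0.4],[[0.135,0.52,0],0.029,0.4],[[0.135,0.62,0],0.029,0.4],[[0.135,0.72,0],0.029,0.4],[[0.135,0.82,0],0.029,0.4],[[0.1,0.835,0],0.029,0.4],[[0.062,0.832,0],0.029,0.4],[[0.062,0.832,0],0.029,0.4]]'
python3 -c "
from h import *
o=state();cellgo(.530,.283,-.094,.076)"
```

```text
time: 12.9
eef_pos: [0.455, 0.2909, 0.153]
orientation: [-0.146, -3.136, 0.003]
wrist_force: [-0.8, -0.3, -2.0]
opening: 0.382
gripper_force: 29.6
t12.90 p [0.455  0.2909 0.153 ] x [-0.996  0.093  0.002] y [ 0.093  0.996 -0.002] z [-0.002 -0.002 -1.   ] q [ 0.55  0.34  1.77 -0.    1.04 -0.93] F [-0.8 -0.3 -2. ] op 0.382 gf 29.594382861396298
tcp target 0.45682448396604414 0.28989882984021653
shift [-0.0041 -0.0014  0.154 ] spin 0.0001
```

```bash
python3 -m creep '[[[-0.004,-0.001,0.06],0,0.4],[[-0.004,-0.001,0.11],0,0.4],[[-0.004,-0.001,0.14],0,0.4],[[-0.004,-0.001,0.154],0,0.4],[[-0.004,-0.001,0.154],0,0.4],[[-0.004,-0.001,0.154],0,-0.05],[[-0.004,-0.001,0.154],0,-0.05],[[-0.004,-0.001,0.154],0,-0.05],[[-0.004,-0.001,0.154],0,-0.05]]'
python3 -m creep '[[[0,0,-0.06],0,-0.05],[[0,0,-0.12],0,-0.05],[[0,0,-0.16],0,-0.05],[[0.04,0,-0.16],0,-0.05],[[0.08,0,-0.16],0,-0.05]]'
python3 -c "
from h import *
state();shot('side','d5');shot('scene','s5')
import fit
for k,g in dict(B=(.523,-.2,.05),C=(.523,-.37,-.03)).items(): print(k,fit.cells(['d5'],g),fit.cells(['s5'],g))
print('A in tin',fit.cells(['d5'],(.53,.283,-.09),.005))
cellgo(.523,-.202,.048,.13)"
```

```text
time: 13.8
eef_pos: [0.4567, 0.2901, 0.0792]
orientation: [0.147, 3.137, 0.001]
wrist_force: [0.7, -1.0, -0.3]
opening: 0.529
gripper_force: 9.0
time: 14.3
eef_pos: [0.4167, 0.2939, 0.1597]
orientation: [0.149, 3.136, 0.003]
wrist_force: [0.1, 0.2, -1.7]
opening: 0.527
gripper_force: 9.0
t14.30 p [0.4167 0.2939 0.1597] x [-0.996  0.095 -0.002] y [0.095 0.996 0.002] z [ 0.002  0.002 -1.   ] q [ 0.59  0.28  1.83  0.    1.02 -0.88] F [ 0.1  0.2 -1.7] op 0.527 gf 9.019076940603554
d5 {'vertical_fov': 44.084213573748485, 'cx': 320.106935891699, 'cy': 240.70788628956663} 14.3
s5 {'vertical_fov': 54.73310055744362, 'cx': 318.41668849288067, 'cy': 234.23343949432453} 14.35
B (array([ 0.524 , -0.2075,  0.0849]), np.float64(52.7)) (array([ 0.5216, -0.2012,  0.06  ]), np.float64(203.1))
C (array([ 0.5244, -0.3831, -0.0424]), np.float64(108.9)) (array([ 0.5227, -0.3697, -0.0517]), np.float64(265.5))
A in tin (array([ 0.5262,  0.2827, -0.0935]), np.float64(101.3))
tcp target 0.4495846557442245 -0.20552664540405888
shift [-0.1625 -0.987   0.0578] spin -0.0224
```

```bash
python3 -m creep '[[[-0.01,-0.09,0],-0.005,-0.05],[[-0.02,-0.19,0],-0.01,-0.05],[[-0.03,-0.29,0],-0.0224,-0.05],[[-0.05,-0.39,0],-0.0224,0],[[-0.08,-0.48,0],-0.0224,0],[[-0.11,-0.58,0],-0.0224,0],[[-0.14,-0.67,0],-0.0224,0.08],[[-0.16,-0.76,0],-0.0224,0.08],[[-0.162,-0.85,0],-0.0224,0.08],[[-0.162,-0.94,0.02],-0.0224,0.08],[[-0.162,-0.986,0.05],-0.0224,0.08],[[-0.162,-0.986,0.058],-0.0224,0.08]]'
python3 -m creep '[[[0,0,0],0,0.08]]'
python3 -c "
from h import *
state();cellgo(.523,-.2015,.048,.065)"
```

```text
time: 15.6
eef_pos: [0.4506, -0.2079, 0.1283]
orientation: [0.067, -3.14, 0.001]
wrist_force: [-0.4, 1.0, -1.2]
opening: 0.458
gripper_force: 10.5
time: 15.7
eef_pos: [0.4506, -0.205, 0.1288]
orientation: [0.071, -3.14, -0.002]
wrist_force: [-0.3, 1.0, -1.0]
opening: 0.462
gripper_force: 10.5
t15.70 p [ 0.4506 -0.205   0.1288] x [-0.999 -0.045  0.001] y [-0.045  0.999  0.001] z [-0.001  0.001 -1.   ] q [-0.45  0.3   1.9   0.    0.94 -2.07] F [-0.3  1.  -1. ] op 0.462 gf 10.471002763370052
tcp target 0.4495846557442245 -0.20502664540405888
shift [ 0.0019 -0.      0.1276] spin -0.0004
```

```bash
python3 -m creep '[[[0.001,0,0.04],0,0.08],[[0.001,0,0.08],0,0.08],[[0.001,0,0.11],0,0.08],[[0.001,0,0.127],0,0.08],[[0.001,0,0.127],0,0.08]]'
python3 -c "
from h import *
state();shot('scene','s6');shot('side','d6')
cv2.imwrite('pics/c8.png',np.hstack([cv2.resize(cv2.imread('pics/s6.png')[220:340,100:230],(400,370)),cv2.resize(cv2.imread('pics/d6.png')[130:220,270:370],(400,370))]))"
```

```text
time: 16.2
eef_pos: [0.4504, -0.2038, 0.0656]
orientation: [0.076, -3.14, -0.001]
wrist_force: [-0.4, 0.3, -1.3]
opening: 0.46
gripper_force: 10.5
t16.20 p [ 0.4504 -0.2038  0.0656] x [-0.999 -0.048  0.001] y [-0.048  0.999  0.001] z [-0.001  0.001 -1.   ] q [-0.45  0.38  1.98  0.    0.78 -2.07] F [-0.4  0.3 -1.3] op 0.46 gf 10.470992090413347
s6 {'vertical_fov': 54.73310055744362, 'cx': 318.41668849288067, 'cy': 234.23343949432453} 16.2
d6 {'vertical_fov': 44.084213573748485, 'cx': 320.106935891699, 'cy': 240.70788628956663} 16.25
```

View pics/c8.png

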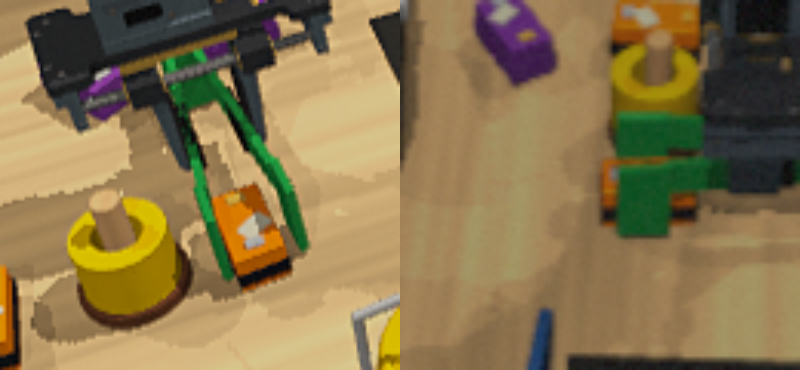

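```bash
python3 -m creep '[[[0,0,0],0,0.4],[[0,0,0],0,0.4],[[0,0,0],0,0.4],[[0,0,0],0,0.4],[[0,0,-0.06],0,0.4],[[0,0,-0.12],0,0.4],[[0,0,-0.18],0,0.4],[[0,0,-0.18],0,0.4]]'
python3 -c "
from h import *
o=state();cellgo(.524,.220,-.094,.155)"
```

```text
time: 17.1
eef_pos: [0.4523, -0.2059, 0.1593]
orientation: [-0.073, 3.134, -0.006]
wrist_force: [0.4, -0.4, -1.6]
opening: 0.383
gripper_force: 29.6
t17.10 p [ 0.4523 -0.2059  0.1593] x [-0.999 -0.047 -0.007] y [-0.047  0.999 -0.004] z [ 0.007 -0.004 -1.   ] q [-0.45  0.26  1.86 -0.    1.01 -2.07] F [ 0.4 -0.4 -1.6] op 0.383 gf 29.622034667409025
tcp target 0.45082448396604413 0.22689882984021656
shift [-0.0374  0.8649  0.0056] spin 0.0224
```

```bash
python3 -m creep '[[[0.03,0.06,0],0.005,0.4],[[0.04,0.15,0],0.0224,0.4],[[0.04,0.25,0],0.0224,0.4],[[0.04,0.35,0],0.0224,0.4],[[0.04,0.45,0],0.0224,0.4],[[0.04,0.55,0],0.0224,0.4],[[0.04,0.65,0],0.0224,0.4],[[0.03,0.74,0],0.0224,0.4],[[0.03,0.83,0],0.0224,0.4],[[-0.01,0.865,0],0.0224,0.4],[[-0.037,0.865,0],0.0224,0.4],[[-0.037,0.865,0],0.0224,0.4]]'
python3 -c "
from h import *
o=state();cellgo(.524,.220,-.094,.077)"
```

```text
time: 18.3
eef_pos: [0.4495, 0.2277, 0.1547]
orientation: [-0.147, -3.137, 0.002]
wrist_force: [0.1, -0.9, -2.1]
opening: 0.382
gripper_force: 29.6
t18.30 p [0.4495 0.2277 0.1547] x [-0.996  0.094  0.001] y [ 0.094  0.996 -0.001] z [-0.001 -0.001 -1.   ] q [ 0.45  0.28  1.85 -0.    1.01 -1.03] F [ 0.1 -0.9 -2.1] op 0.382 gf 29.62661651909002
tcp target 0.45082448396604413 0.22689882984021656
shift [-0.003  -0.0012  0.1554] spin 0.0
```

```bash
python3 -m creep '[[[-0.003,-0.001,0.06],0,0.4],[[-0.003,-0.001,0.11],0,0.4],[[-0.003,-0.001,0.14],0,0.4],[[-0.003,-0.001,0.155],0,0.4],[[-0.003,-0.001,0.155],0,0.4],[[-0.003,-0.001,0.155],0,0],[[-0.003,-0.001,0.155],0,0],[[-0.003,-0.001,0.155],0,0],[[-0.003,-0.001,0.155],0,0]]'
python3 -m creep '[[[0,0,-0.06],0,0],[[0,0,-0.12],0,0],[[0,0,-0.16],0,0],[[0.04,0,-0.16],0,0],[[0.08,0,-0.16],0,0]]'
python3 -c "
from h import *
state();shot('side','d7');shot('scene','s7')
import fit
for k,g in dict(C=(.523,-.37,-.03)).items(): print(k,fit.cells(['d7'],g),fit.cells(['s7'],g))
print('in tin',fit.cells(['d7'],(.53,.283,-.09),.005),fit.cells(['d7'],(.523,.22,-.09),.005))
cellgo(.523,-.37,-.04,.16)"
```

```text
time: 19.2
eef_pos: [0.4504, 0.2276, 0.0791]
orientation: [0.147, 3.137, 0.001]
wrist_force: [-0.1, -0.7, -1.4]
opening: 0.502
gripper_force: 9.6
time: 19.7
eef_pos: [0.4104, 0.2315, 0.1595]
orientation: [0.148, 3.136, 0.002]
wrist_force: [-0.3, 0.7, -1.3]
opening: 0.498
gripper_force: 9.6
t19.70 p [0.4104 0.2315 0.1595] x [-0.996  0.094 -0.002] y [0.094 0.996 0.002] z [ 0.002  0.001 -1.   ] q [ 0.49  0.23  1.92  0.    1.   -0.99] F [-0.3  0.7 -1.3] op 0.498 gf 9.576648770598695
d7 {'vertical_fov': 44.084213573748485, 'cx': 320.106935891699, 'cy': 240.70788628956663} 19.7
s7 {'vertical_fov': 54.73310055744362, 'cx': 318.41668849288067, 'cy': 234.23343949432453} 19.75
C (array([ 0.5244, -0.384 , -0.0446]), np.float64(109.3)) (array([ 0.5227, -0.3697, -0.0524]), np.float64(266.1))
in tin (array([ 0.5261,  0.2835, -0.0784]), np.float64(88.8)) (array([ 0.5222,  0.2063, -0.0067]), np.float64(169.2))
tcp target 0.44955879216041816 -0.36706078393728236
shift [-0.1932 -1.1833 -0.0022] spin -0.0084
```

```bash
python3 -m creep '[[[-0.01,-0.09,-0.03],0,0],[[-0.02,-0.19,-0.04],0,0],[[-0.03,-0.29,-0.04],-0.008,0],[[-0.05,-0.39,-0.04],-0.008,0],[[-0.08,-0.48,-0.04],-0.008,0],[[-0.11,-0.58,-0.04],-0.008,0],[[-0.14,-0.67,-0.04],-0.008,0],[[-0.16,-0.76,-0.04],-0.008,0],[[-0.17,-0.85,-0.04],-0.008,0],[[-0.18,-0.94,-0.04],-0.008,0],[[-0.18,-0.98,-0.04],-0.008,0]]'
python3 -c "
from h import *
state();cellgo(.523,-.37,-.045,.14)"
```

```text
time: 20.9
eef_pos: [0.4547, -0.2696, 0.1785]
orientation: [0.073, 3.139, -0.004]
wrist_force: [0.8, -0.3, -0.7]
opening: 0.5
gripper_force: 9.6
t20.90 p [ 0.4547 -0.2696  0.1785] x [-0.999  0.046 -0.002] y [ 0.046  0.999 -0.002] z [ 0.002 -0.002 -1.   ] q [-0.56  0.29  1.77 -0.    1.08 -2.08] F [ 0.8 -0.3 -0.7] op 0.5 gf 9.575551251182333
tcp target 0.44957440619268363 -0.366693616168232
shift [ 0.0013 -0.1942  0.0774] spin -0.0002
```

```bash
python3 -m creep '[[[0.001,-0.09,0],0,0],[[0.001,-0.17,0.01],0,0],[[0.001,-0.194,0.04],0,0],[[0.001,-0.194,0.077],0,0],[[0.001,-0.194,0.077],0,0]]'
python3 -c "
from h import *
state();cellgo(.523,-.37,-.045,.065);shot('scene','s8');shot('side','d8')
import fit
g=(.523,-.37,-.03);print(fit.cells(['d8'],g),fit.cells(['s8'],g))
print('in tin',fit.cells(['d8'],(.53,.283,-.09),.005),fit.cells(['d8'],(.523,.22,-.09),.005))
cv2.imwrite('pics/c9.png',np.hstack([cv2.resize(cv2.imread('pics/s8.png')[240:360,60:190],(400,370)),cv2.resize(cv2.imread('pics/d8.png')[240:350,280:400],(400,370))]))"
```

```text
time: 21.4
eef_pos: [0.4476, -0.3611, 0.1368]
orientation: [-0.07, -3.136, -0.007]
wrist_force: [0.2, 0.4, -1.2]
opening: 0.499
gripper_force: 9.6
t21.40 p [ 0.4476 -0.3611  0.1368] x [-0.999  0.044  0.005] y [0.045 0.999 0.004] z [-0.005  0.005 -1.   ] q [-0.7   0.4   1.71  0.    1.03 -2.23] F [ 0.2  0.4 -1.2] op 0.499 gf 9.57598126376979
tcp target 0.44957440619268363 -0.366693616168232
shift [-0.0051 -0.0116  0.1435] spin 0.0001
s8 {'vertical_fov': 54.73310055744362, 'cx': 318.41668849288067, 'cy': 234.23343949432453} 21.4
d8 {'vertical_fov': 44.084213573748485, 'cx': 320.106935891699, 'cy': 240.70788628956663} 21.45
(array([ 0.5244, -0.3844, -0.0412]), np.float64(104.9)) (array([ 0.5223, -0.3697, -0.0527]), np.float64(168.7))
in tin (array([ 0.5262,  0.2835, -0.0833]), np.float64(89.5)) (array([ 0.5227,  0.2062, -0.0086]), np.float64(159.4))
```

```bash
python3 -m creep '[[[0,0,0],0,0],[[0,0,0],0,0]]'; python3 -c "
from h import *
cellgo(.523,-.37,-.045,.065)"
```

```text
time: 21.7
eef_pos: [0.4498, -0.3618, 0.1409]
orientation: [0.067, 3.139, -0.002]
wrist_force: [-0.8, 0.6, -0.3]
opening: 0.498
gripper_force: 9.6
tcp target 0.44957440619268363 -0.366693616168232
shift [ 0.0003 -0.0096  0.1519] spin 0.0003
```

```bash
python3 -m creep '[[[0,-0.01,0.03],0,-0.06],[[0,-0.01,0.07],0,-0.06],[[0,-0.01,0.11],0,-0.06],[[0,-0.01,0.14],0,-0.06],[[0,-0.01,0.151],0,-0.06],[[0,-0.01,0.151],0,-0.06]]'
python3 -m creep '[[[0,0,0],0,0.4],[[0,0,0],0,0.4],[[0,0,0],0,0.4],[[0,0,0],0,0.4],[[0,0,0],0,0.4],[[0,0,-0.06],0,0.4],[[0,0,-0.12],0,0.4],[[0,0,-0.18],0,0.4],[[0,0,-0.23],0,0.4],[[0,0,-0.23],0,0.4]]'
python3 -c "
from h import *
o=state();cellgo(.518,.158,-.094,.18)
shot('scene','s9');shot('side','d9')
cv2.imwrite('pics/c9.png',np.hstack([cv2.resize(cv2.imread('pics/s9.png')[220:360,40:190],(400,370)),cv2.resize(cv2.imread('pics/d9.png')[240:350,280:400],(400,370))]))"
```

```text
time: 22.3
eef_pos: [0.449, -0.3667, 0.0643]
orientation: [-0.068, -3.141, -0.001]
wrist_force: [-0.2, -0.0, -0.2]
opening: 0.526
gripper_force: 8.9
time: 23.3
eef_pos: [0.4502, -0.3681, 0.1825]
orientation: [0.068, 3.136, -0.006]
wrist_force: [-0.1, -0.2, -2.3]
opening: 0.379
gripper_force: 29.6
t23.30 p [ 0.4502 -0.3681  0.1825] x [-0.999  0.044 -0.005] y [ 0.044  0.999 -0.004] z [ 0.005 -0.004 -1.   ] q [-0.71  0.37  1.64 -0.    1.13 -2.23] F [-0.1 -0.2 -2.3] op 0.379 gf 29.58522378554335
tcp target 0.4448244839660441 0.16489882984021656
shift [5.7100e-02 1.0645e+00 4.0000e-04] spin 0.008
s9 {'vertical_fov': 54.73310055744362, 'cx': 318.41668849288067, 'cy': 234.23343949432453} 23.3
d9 {'vertical_fov': 44.084213573748485, 'cx': 320.106935891699, 'cy': 240.70788628956663} 23.35
```

```bash
python3 -m creep '[[[0.01,0.08,0],0,0.4],[[0.03,0.18,0],0.008,0.4],[[0.05,0.28,0],0.008,0.4],[[0.07,0.38,0],0.008,0.4],[[0.09,0.48,0],0.008,0.4],[[0.1,0.58,0],0.008,0.4],[[0.11,0.68,0],0.008,0.4],[[0.12,0.78,0],0.008,0.4],[[0.125,0.88,0],0.008,0.4],[[0.125,0.96,0],0.008,0.4],[[0.125,0.98,0],0.008,0.4],[[0.125,0.98,0],0.008,0.4]]'
python3 -c "
from h import *
o=state();cellgo(.518,.158,-.094,.15)
shot('side','d10')
import fit
print('in tin',fit.cells(['d10'],(.526,.283,-.09),.005),fit.cells(['d10'],(.521,.22,-.09),.005))"
```

```text
time: 24.6
eef_pos: [0.4067, 0.1262, 0.1777]
orientation: [-0.142, -3.135, 0.002]
wrist_force: [-0.4, -0.3, -2.0]
opening: 0.386
gripper_force: 29.6
t24.60 p [0.4067 0.1262 0.1777] x [-0.996  0.09   0.004] y [ 0.09   0.996 -0.002] z [-0.004 -0.001 -1.   ] q [ 0.27  0.14  1.97 -0.    1.03 -1.21] F [-0.4 -0.3 -2. ] op 0.386 gf 29.599968376132892
tcp target 0.4448244839660441 0.16489882984021656
shift [-0.0692  0.0841  0.055 ] spin 0.0006
d10 {'vertical_fov': 44.084213573748485, 'cx': 320.106935891699, 'cy': 240.70788628956663} 24.6
in tin (array([ 0.5263,  0.2835, -0.0795]), np.float64(88.2)) (array([ 0.522 ,  0.2052, -0.0731]), np.float64(155.9))
```

```bash
python3 -c "
from h import *
import fit
H=cv2.cvtColor(cv2.imread('pics/d10.png'),cv2.COLOR_BGR2HSV)
m=((H[:,:,0]>4)&(H[:,:,0]<20)&(H[:,:,1]>165)&(H[:,:,2]>70)).astype(np.uint8)[240:350,280:390]
n,l,s,c=cv2.connectedComponentsWithStats(m)
for k in range(1,n):
  if s[k,4]>15: print(s[k]+[280,240,0,0,0],c[k]+[280,240])
for y in(.283,.22,.205):
  q=np.array([proj('d10',k) for k in fit.corners(.524,y,-.09,.005)]);print(y,q.min(0),q.max(0))
"
```

```text
[351 240   8   4  31] [354.61290323 241.4516129 ]
[310 290  29  18 361] [325.05540166 299.17728532]
[305 313  31  19 390] [321.66153846 322.45128205]
0.283 [306.03662221 312.29697229] [337.21859694 336.66033667]
0.22 [308.05472961 289.43868118] [338.24893855 312.96897513]
0.205 [308.51675666 284.20207046] [338.48493535 307.54226403]
```

```bash
python3 -m creep '[[[0,0.07,0.02],0,0.4],[[-0.03,0.08,0.04],0,0.4],[[-0.069,0.08,0.055],0,0.4],[[-0.069,0.08,0.055],0,0.4]]'
python3 -c "
from h import *
o=state();cellgo(.518,.156,-.094,.077)"
```

```text
time: 25.05
eef_pos: [0.4472, 0.16, 0.1504]
orientation: [-0.152, -3.136, 0.002]
wrist_force: [-0.6, -0.3, -2.4]
opening: 0.38
gripper_force: 29.6
t25.05 p [0.4472 0.16   0.1504] x [-0.995  0.096  0.001] y [ 0.096  0.995 -0.001] z [-0.002 -0.001 -1.   ] q [ 0.32  0.24  1.92 -0.    0.98 -1.15] F [-0.6 -0.3 -2.4] op 0.38 gf 29.59843802746036
tcp target 0.4448244839660441 0.16289882984021656
shift [0.0052 0.0056 0.1469] spin -0.0004
```

```bash
python3 -m creep '[[[0.003,0.004,0.06],0,0.4],[[0.003,0.004,0.11],0,0.4],[[0.003,0.004,0.13],0,0.4],[[0.003,0.004,0.147],0,0.4],[[0.003,0.004,0.147],0,0.4],[[0.003,0.004,0.147],0,0.02],[[0.003,0.004,0.147],0,0.02],[[0.003,0.004,0.147],0,0.02],[[0.003,0.004,0.147],0,0.02]]'
python3 -m creep '[[[0,0,-0.06],0,0],[[0,0,-0.12],0,0],[[0,0,-0.18],0,0],[[0.04,0,-0.2],0,0],[[0.08,0,-0.2],0,0],[[0.12,0,-0.2],0,0],[[0.12,0,-0.2],0,0]]'
python3 -c "
from h import *
state();shot('side','d11');shot('scene','s11')
import fit
H=cv2.cvtColor(cv2.imread('pics/d11.png'),cv2.COLOR_BGR2HSV)
m=((H[:,:,0]>4)&(H[:,:,0]<20)&(H[:,:,1]>165)&(H[:,:,2]>70)).astype(np.uint8)
n,l,s,c=cv2.connectedComponentsWithStats(m)
for k in range(1,n):
  if s[k,4]>40 and 280<c[k][0]<400: print(s[k],c[k])
for y in(.283,.22,.156):
  q=np.array([proj('d11',k) for k in fit.corners(.524,y,-.09,.005)]);print(y,q.min(0),q.max(0))
go([.444,.0155,.0665],94.5)"
```

```text
time: 25.95
eef_pos: [0.4451, 0.1642, 0.0791]
orientation: [0.147, 3.137, 0.001]
wrist_force: [0.1, -0.3, -0.3]
opening: 0.491
gripper_force: 9.8
time: 26.65
eef_pos: [0.3826, 0.1694, 0.1786]
orientation: [-0.145, -3.137, 0.0]
wrist_force: [0.5, 0.4, -1.3]
opening: 0.5
gripper_force: 9.6
t26.65 p [0.3826 0.1694 0.1786] x [-0.996  0.093  0.001] y [ 0.093  0.996 -0.   ] z [-0.001 -0.    -1.   ] q [ 0.39  0.13  1.99  0.    1.03 -1.09] F [ 0.5  0.4 -1.3] op 0.5 gf 9.575366580393165
d11 {'vertical_fov': 44.084213573748485, 'cx': 320.106935891699, 'cy': 240.70788628956663} 26.65
s11 {'vertical_fov': 54.73310055744362, 'cx': 318.41668849288067, 'cy': 234.23343949432453} 26.7
[313 269  29  17 341] [327.97653959 277.42228739]
[300 289  30  19 367] [315.41416894 298.55585831]
[305 313  31  19 389] [321.60154242 322.44473008]
0.283 [306.03662221 312.29697229] [337.21859694 336.66033667]
0.22 [308.05472961 289.43868118] [338.24893855 312.96897513]
0.156 [309.97955337 267.61434239] [339.23238042 290.35420521]
shift [-0.145  -0.2966  0.2248] spin -0.0273
```

```bash
python3 -m creep '[[[0,-0.08,0],-0.01,0],[[-0.03,-0.16,0],-0.027,0],[[-0.08,-0.25,0],-0.027,0],[[-0.14,-0.3,0.04],-0.027,0],[[-0.148,-0.305,0.12],-0.027,0],[[-0.148,-0.305,0.18],-0.027,0],[[-0.148,-0.305,0.2],-0.027,0],[[-0.148,-0.305,0.2],-0.027,0],[[-0.148,-0.305,0.2],-0.027,0]]'
python3 -c "
from h import *
state();go([.447,.012,.0655],94)"
```

```text
time: 27.65
eef_pos: [0.4456, 0.011, 0.0794]
orientation: [-0.119, 3.137, -0.0]
wrist_force: [0.1, -0.3, -1.8]
opening: 0.503
gripper_force: 9.6
t27.65 p [0.4456 0.011  0.0794] x [-0.997 -0.076 -0.002] y [-0.076  0.997 -0.   ] z [ 0.002  0.    -1.   ] q [-0.    0.3   2.07  0.    0.77 -1.65] F [ 0.1 -0.3 -1.8] op 0.503 gf 9.57561602233909
shift [-0.0028  0.0018  0.0277] spin 0.001
```

```bash
python3 -m creep '[[[0,0,0.015],0,0],[[0,0,0.027],0,0],[[0,0,0.027],0,0],[[0,0,0.027],0,-0.2],[[0,0,0.027],0,-0.5],[[0,0,0.027],0,-0.9],[[0,0,0.027],0,-0.9],[[0,0,0.027],0,-0.9],[[0,0,0.027],0,-0.9]]'
python3 -m creep '[[[0,0,-0.06],0,-0.9],[[0,0,-0.16],0,-0.9],[[0,0,-0.26],0,-0.9],[[0,0,-0.36],0,-0.9],[[0,0,-0.46],0,-0.9],[[0,0,-0.5],0,-0.9],[[0,0,-0.5],0,-0.9]]'
python3 -c "
from h import *
state();shot('wrist','w5');shot('side','d12');shot('scene','s12')
cv2.imwrite('pics/c10.png',np.hstack([cv2.resize(cv2.imread('pics/w5.png')[60:330,180:640],(500,293)),cv2.resize(cv2.imread('pics/s12.png')[180:290,270:420],(300,293))]))"
```

```text
time: 28.55
eef_pos: [0.4444, 0.0109, 0.065]
orientation: [-0.119, 3.139, 0.0]
wrist_force: [-0.5, -0.5, 0.2]
opening: 0.947
gripper_force: 0.0
time: 29.25
eef_pos: [0.4458, 0.0108, 0.3183]
orientation: [-0.119, 3.132, -0.0]
wrist_force: [0.0, -0.7, 0.2]
opening: 0.951
gripper_force: 0.0
t29.25 p [0.4458 0.0108 0.3183] x [-0.997 -0.076 -0.008] y [-0.076  0.997 -0.001] z [ 0.008  0.    -1.   ] q [-0.    0.06  1.69  0.    1.38 -1.65] F [ 0.  -0.7  0.2] op 0.951 gf 0.0
w5 {'vertical_fov': 66.37832893719653, 'cx': 323.37704583540153, 'cy': 238.2643253757447, 'tool_from_camera': array([[-6.40349389e-04,  9.61352681e-01,  2.75319112e-01,
         7.85941895e-02],
       [ 9.99999653e-01,  7.62464444e-04, -3.36511586e-04,
         5.21657077e-04],
       [-5.33427349e-04,  2.75318801e-01, -9.61352835e-01,
        -1.46361704e-01],
       [ 0.00000000e+00,  0.00000000e+00,  0.00000000e+00,
         1.00000000e+00]])} 29.25
d12 {'vertical_fov': 44.084213573748485, 'cx': 320.106935891699, 'cy': 240.70788628956663} 29.3
s12 {'vertical_fov': 54.73310055744362, 'cx': 318.41668849288067, 'cy': 234.23343949432453} 29.35
```

View pics/c10.png

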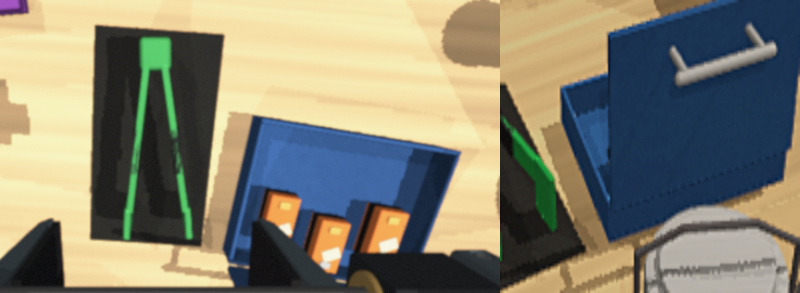

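```bash
python3 -c "
from h import *
go([.6155,.211,.32])"
```

```text
shift [-0.3734  0.3731 -0.0145] spin 0
```

```bash
python3 -m creep '[[[-0.373,0.373,-0.01],0.278,0.4],[[-0.373,0.373,-0.01],0.278,0.4],[[-0.373,0.373,-0.01],0.278,0.4],[[-0.373,0.373,-0.01],0.278,0.4],[[-0.373,0.373,-0.01],0.278,0.4],[[-0.373,0.373,-0.01],0.278,0.4],[[-0.373,0.373,-0.01],0.278,0.4],[[-0.373,0.373,-0.01],0.278,0.4],[[-0.373,0.373,-0.01],0.278,0.4],[[-0.373,0.373,-0.01],0.278,0.4],[[-0.373,0.373,-0.01],0.278,0.4],[[-0.373,0.373,-0.01],0.278,0.4]]'
python3 -m creep '[[[0,0,0],0,0.4],[[0,0,0],0,0.4]]'
python3 -c "
from h import *
state();go([.615,.2112,.1916],-5.7)"
```

```text
time: 30.6
eef_pos: [0.6155, 0.2107, 0.3168]
orientation: [-2.334, -2.1, 0.008]
wrist_force: [1.0, 0.2, 0.1]
opening: 0.298
gripper_force: 0.0
time: 30.8
eef_pos: [0.6158, 0.2108, 0.318]
orientation: [-2.327, -2.109, 0.005]
wrist_force: [-0.4, 0.4, -0.7]
opening: 0.296
gripper_force: 0.0
t30.80 p [0.6158 0.2108 0.318 ] x [ 0.098  0.995 -0.001] y [ 0.995 -0.098 -0.003] z [-0.003 -0.001 -1.   ] q [0.31 0.41 1.23 0.   1.51 0.41] F [-0.4  0.4 -0.7] op 0.296 gf 0.0
shift [ 0.001  -0.0008  0.2528] spin 0.0002
```

```bash
python3 -m creep '[[[0,0,0.09],0,0.4],[[0,0,0.18],0,0.4],[[0,0,0.252],0,0.4],[[0,0,0.252],0,0.4],[[0,0,0.252],0,1],[[0,0,0.252],0,1],[[0,0,0.252],0,1],[[0,0,0.252],0,1],[[0,0,0.252],0,1]]'
```

```text
time: 31.7
eef_pos: [0.6172, 0.2114, 0.1962]
orientation: [2.328, 2.107, 0.007]
wrist_force: [-1.0, 0.5, 5.2]
opening: 0.11
gripper_force: 30.0
```

```bash
python3 -m creep '[[[0,-0.029,-0.006],0,1],[[0,-0.058,-0.008],0,1],[[0,-0.087,-0.007],0,1],[[0,-0.116,-0.004],0,1],[[0,-0.145,0.003],0,1],[[0,-0.173,0.012],0,1],[[0,-0.199,0.024],0,1],[[0,-0.225,0.039],0,1],[[0,-0.249,0.056],0,1],[[0,-0.27,0.075],0,1],[[0,-0.29,0.097],0,1],[[0,-0.308,0.12],0,1]]'
python3 -c "
from h import *
go([.4400,.228,.0917])"
```

```text
time: 32.9
eef_pos: [0.4604, 0.2251, 0.1345]
orientation: [-2.328, -2.108, 0.007]
wrist_force: [-5.6, -3.5, 5.2]
opening: 0.115
gripper_force: 30.0
shift [ 0.0019 -0.041   0.0858] spin 0
```

```bash
python3 -m creep '[[[0,-0.015,0.025],0,1],[[0,-0.028,0.051],0,1],[[0,-0.038,0.075],0,1],[[0,-0.039,0.083],0,1],[[0,-0.039,0.087],0,1],[[0,-0.039,0.087],0,1]]'
```

```text
time: 33.5
eef_pos: [0.4396, 0.227, 0.0905]
orientation: [-2.327, -2.105, 0.013]
wrist_force: [-9.9, -2.2, 8.3]
opening: 0.112
gripper_force: 30.0
```

```bash
python3 -m creep '[[[0,0,0],0,0],[[0,0,0],0,0],[[0,0,0],0,0],[[0,0,0],0,0],[[0,0,0],0,0],[[0,0,0],0,0],[[0,0,-0.09],0,0],[[0,0,-0.18],0,0],[[0,0,-0.27],0,0],[[0,0,-0.36],0,0],[[0,0,-0.4],0,-1]]'
python3 -c "
from h import *
state();go([.524,-.2765,.25]);shot('side','d13');shot('scene','s13')
a,b=[cv2.imread('pics/%s.png'%k)[230:360,280:390].astype(int) for k in('side0','d13')]
print('tin diff px',(abs(a-b).max(2)>50).sum())
a,b=[cv2.imread('pics/%s.png'%k)[185:270,295:415].astype(int) for k in('scene0','s13')]
d=(abs(a-b).max(2)>50);print(d.sum(),np.argwhere(d).mean(0) if d.any() else '')
# roll location now vs start
for n in('side0','d13','scene0','s13'):
  im=cv2.cvtColor(cv2.imread('pics/'+n+'.png'),cv2.COLOR_BGR2HSV);x0,y0,x1,y1=(315,130,355,172) if n[0]+n[1] in('si','d1') else (115,275,168,330)
  m=((im[:,:,0]>21)&(im[:,:,0]<32)&(im[:,:,1]>170))[y0:y1,x0:x1];q=np.argwhere(m);print(n,q.mean(0)+[y0,x0],q.min(0)+[y0,x0],q.max(0)+[y0,x0])
  print([np.round(proj(n,(.524+dx,-.2765+dy,z)),1).tolist() for dx,dy,z in[(.031,0,.057),(-.031,0,.057),(0,.031,.057),(0,-.031,.057),(0,.031,.012),(.031,0,.012)]])
"
```

```text
time: 34.6
eef_pos: [0.4449, 0.2289, 0.2951]
orientation: [2.328, 2.106, 0.012]
wrist_force: [0.5, -0.3, 0.1]
opening: 0.558
gripper_force: 0.0
t34.60 p [0.4449 0.2289 0.2951] x [0.1   0.995 0.004] y [ 0.995 -0.1    0.007] z [ 0.007  0.004 -1.   ] q [0.45 0.16 1.63 0.   1.34 0.55] F [ 0.5 -0.3  0.1] op 0.558 gf 0.0
shift [-0.9903  0.2581  0.0878] spin 0
d13 {'vertical_fov': 44.084213573748485, 'cx': 320.106935891699, 'cy': 240.70788628956663} 34.6
s13 {'vertical_fov': 54.73310055744362, 'cx': 318.41668849288067, 'cy': 234.23343949432453} 34.65
tin diff px 22
235 [16.65531915 28.17446809]
side0 [153.85221675 332.75369458] [141 323] [165 343]
[[321.5, 147.9], [343.7, 148.6], [332.1, 155.5], [333.1, 141.2], [332.0, 167.9], [321.6, 160.2]]
d13 [153.88557214 332.72636816] [141 323] [165 343]
[[321.5, 147.9], [343.7, 148.6], [332.1, 155.5], [333.1, 141.2], [332.0, 167.9], [321.6, 160.2]]
scene0 [304.37078652 140.71573034] [284 122] [321 158]
[[140.9, 306.4], [135.9, 284.7], [154.4, 290.2], [121.9, 300.5], [159.7, 305.1], [146.8, 321.2]]
s13 [304.35426009 140.69730942] [284 122] [321 158]
[[140.9, 306.4], [135.9, 284.7], [154.4, 290.2], [121.9, 300.5], [159.7, 305.1], [146.8, 321.2]]
```

```bash
python3 -m creep '[[[-0.99,0.258,0.088],0,-1],[[-0.99,0.258,0.088],0,-1],[[-0.99,0.258,0.088],0,-1],[[-0.99,0.258,0.088],0,-1],[[-0.99,0.258,0.088],0,-1],[[-0.99,0.258,0.088],0,-1],[[-0.99,0.258,0.088],0,-1],[[-0.99,0.258,0.088],0,-1],[[-0.99,0.258,0.088],0,-1],[[-0.99,0.258,0.088],0,-1],[[-0.99,0.258,0.088],0,-1],[[-0.99,0.258,0.088],0,-1]]'
python3 -m creep '[[[0,0,0],0,-1]]'
python3 -c "
from h import *
state();go([.524,-.2765,.049])
shot('wrist','w6')
print(proj('w6',(.524,-.2765,.085)),proj('w6',(.524,-.2765,.057)))
im=cv2.cvtColor(cv2.imread('pics/w6.png'),cv2.COLOR_BGR2HSV);m=((im[:,:,0]>21)&(im[:,:,0]<32)&(im[:,:,1]>150)).astype(np.uint8)
n,l,s,c=cv2.connectedComponentsWithStats(m)
for k in range(1,n):
  if s[k,4]>200: print(s[k],c[k])
print([np.round(proj('w6',(.524+dx,-.2765+dy,z)),1).tolist() for dx,dy,z in[(.031,0,.057),(-.031,0,.057),(0,.031,.057),(0,-.031,.057),(0,.031,.012),(.031,0,.012)]])"
```

```text
time: 35.9
eef_pos: [0.5216, -0.2785, 0.2438]
orientation: [-2.33, -2.101, 0.002]
wrist_force: [-0.3, 1.0, -0.8]
opening: 0.998
gripper_force: 0.0
time: 36.0
eef_pos: [0.5218, -0.2759, 0.2452]
orientation: [-2.328, -2.105, 0.0]
wrist_force: [0.6, -0.6, 0.5]
opening: 1.002
gripper_force: 0.0
t36.00 p [ 0.5218 -0.2759  0.2452] x [0.1   0.995 0.002] y [ 0.995 -0.1   -0.002] z [-0.002  0.002 -1.   ] q [-0.51  0.34  1.52  0.    1.29 -0.41] F [ 0.6 -0.6  0.5] op 1.002 gf 0.0
shift [-0.0016  0.0055  0.3925] spin 0
w6 {'vertical_fov': 66.37832893719653, 'cx': 323.37704583540153, 'cy': 238.2643253757447, 'tool_from_camera': array([[-6.32613422e-04,  9.61833450e-01,  2.73634818e-01,
         7.79178456e-02],
       [ 9.99999368e-01,  8.62895710e-04, -7.21212813e-04,
        -1.09504040e-03],
       [-9.29804918e-04,  2.73634188e-01, -9.61833388e-01,
        -1.46350167e-01],
       [ 0.00000000e+00,  0.00000000e+00,  0.00000000e+00,
         1.00000000e+00]])} 36.0
(np.float64(327.4560280680373), np.float64(228.70604159504705)) (np.float64(327.1791913169029), np.float64(221.327860882736))
[ 291  191   65   64 1908] [324.83805031 221.61111111]
[[360.2, 218.1], [294.3, 224.6], [323.9, 188.4], [330.3, 252.7], [323.9, 182.2], [356.2, 208.7]]
```

```bash
python3 -m creep '[[[-0.004,0,0.1],0,-1],[[-0.004,0,0.2],0,-1],[[-0.004,0,0.29],0,-1],[[-0.004,0,0.36],0,-1],[[-0.004,0,0.392],0,-1],[[-0.004,0,0.392],0,-1],[[-0.004,0,0.392],0,0.3],[[-0.004,0,0.392],0,0.3],[[-0.004,0,0.392],0,0.3],[[-0.004,0,0.392],0,0.3],[[-0.004,0,0.392],0,0.3],[[-0.004,0,0.392],0,0.3]]'
```

```text
time: 37.25
eef_pos: [0.5225, -0.2792, 0.0515]
orientation: [2.329, 2.107, 0.001]
wrist_force: [-1.5, 1.3, 6.2]
opening: 0.656
gripper_force: 30.0
```

```bash
python3 -m creep '[[[0,0,-0.04],0,0.3],[[0,0,-0.09],0,0.3],[[0,0,-0.15],0,0.3],[[0,0,-0.21],0,0.3],[[0,0,-0.27],0,0.3],[[0,0,-0.27],0,0.3]]'
python3 -c "
from h import *
state();go([.519,.2217,.18],-5.4)"
```

```text
time: 37.85
eef_pos: [0.5243, -0.2804, 0.1897]
orientation: [2.324, 2.101, 0.005]
wrist_force: [1.2, 0.3, -0.6]
opening: 0.662
gripper_force: 30.0
t37.85 p [ 0.5243 -0.2804  0.1897] x [ 0.1    0.995 -0.003] y [ 0.995 -0.1    0.008] z [ 0.008 -0.004 -1.   ] q [-0.51  0.38  1.6   0.    1.15 -0.41] F [ 1.2  0.3 -0.6] op 0.662 gf 29.999144712346606
shift [ 0.9981 -0.1114  0.0149] spin -0.001
```

```bash
python3 -m creep '[[[0.08,-0.02,0],0,0.3],[[0.18,-0.04,0],0,0.3],[[0.28,-0.06,0],0,0.3],[[0.38,-0.08,0],0,0.3],[[0.48,-0.09,0],0,0.3],[[0.58,-0.1,0],0,0.3],[[0.68,-0.11,0],0,0.3],[[0.78,-0.11,0],0,0.3],[[0.88,-0.111,0],0,0.3],[[0.96,-0.111,0],0,0.3],[[0.998,-0.111,0],0,0.3],[[0.998,-0.111,0],0,0.3]]'
python3 -m creep '[[[0,0,0],0,0.3],[[0,0,0],0,0.3]]'
python3 -c "
from h import *
state();go([.519,.2217,.0905],-5.4)"
```

```text
time: 39.05
eef_pos: [0.5163, 0.2253, 0.1837]
orientation: [-2.325, -2.111, 0.002]
wrist_force: [-0.2, -0.5, -1.1]
opening: 0.657
gripper_force: 30.0
time: 39.25
eef_pos: [0.5164, 0.2216, 0.1847]
orientation: [-2.331, -2.106, 0.003]
wrist_force: [-0.5, -0.1, -2.0]
opening: 0.659
gripper_force: 30.0
t39.25 p [0.5164 0.2216 0.1847] x [ 0.101  0.995 -0.001] y [ 0.995 -0.101 -0.001] z [-0.001 -0.001 -1.   ] q [ 0.39  0.34  1.68 -0.    1.13  0.49] F [-0.5 -0.1 -2. ] op 0.659 gf 29.999137169506866
shift [0.001  0.0054 0.1884] spin -0.0011
```

```bash
python3 -m creep '[[[0,0.005,0.05],0,0.3],[[0,0.005,0.1],0,0.3],[[0,0.005,0.15],0,0.3],[[0,0.005,0.175],0,0.3],[[0,0.005,0.183],0,0.3],[[0,0.005,0.183],0,0.3],[[0,0.005,0.183],0,0.3]]'
```

```text
time: 39.95
eef_pos: [0.5202, 0.2228, 0.0951]
orientation: [2.33, 2.106, 0.004]
wrist_force: [0.3, 1.0, -0.8]
opening: 0.661
gripper_force: 30.0
```

```bash
python3 -m creep '[[[0,0,0.003],0,0.3],[[0,0,0.006],0,0.3],[[0,0,0.006],0,0.3]]';python3 -m creep '[[[0,0,0.002],0,0.3],[[0,0,0.004],0,0.3],[[0,0,0.004],0,0.3]]'
```

```text
time: 40.25
eef_pos: [0.5194, 0.2228, 0.0912]
orientation: [2.33, 2.107, 0.001]
wrist_force: [-0.2, -0.7, -1.8]
opening: 0.66
gripper_force: 30.0
time: 40.55
eef_pos: [0.5195, 0.2228, 0.0899]
orientation: [2.33, 2.107, 0.001]
wrist_force: [-1.8, -0.9, 5.3]
opening: 0.656
gripper_force: 30.0
```

```bash
python3 -m creep '[[[0,0,0],0,-0.65],[[0,0,0],0,-0.65],[[0,0,0],0,-0.65],[[0,0,0],0,-0.65],[[0,0,-0.06],0,-0.65],[[0,0,-0.15],0,-0.65],[[0,0,-0.25],0,-0.65],[[0,0,-0.35],0,-0.65],[[0,0,-0.4],0,-0.65],[[0,0,-0.4],0,-0.65]]'
python3 -c "
from h import *
state();shot('side','d14');shot('wrist','w7');shot('scene','s14')
for n in('d14','s14','w7'):
  im=cv2.cvtColor(cv2.imread('pics/'+n+'.png'),cv2.COLOR_BGR2HSV);m=((im[:,:,0]>21)&(im[:,:,0]<32)&(im[:,:,1]>150)).astype(np.uint8)
  N,l,s,c=cv2.connectedComponentsWithStats(m)
  P=np.array([proj(n,(.5195+.031*np.cos(a),.2228+.031*np.sin(a),z)) for a in np.arange(0,6.3,.1) for z in(.0505,.0955)])
  print(n,'pred',P.min(0),P.max(0),[s[k].tolist() for k in range(1,N) if s[k,4]>100])
g=lambda n:cv2.cvtColor(cv2.imread('pics/'+n+'.png'),cv2.COLOR_BGR2GRAY).astype(int)
# bystanders/tongs: side-view differences vs the start outside the arm
d=(abs(g('side0')-g('d14'))>40).astype(np.uint8);N,l,s,c=cv2.connectedComponentsWithStats(d);print([(s[k].tolist()) for k in range(1,N) if s[k,4]>25])
d=(abs(g('scene0')-g('s14'))>40).astype(np.uint8);N,l,s,c=cv2.connectedComponentsWithStats(d);print([(s[k].tolist()) for k in range(1,N) if s[k,4]>25])"
```

```text
time: 41.55
eef_pos: [0.5211, 0.2234, 0.2937]
orientation: [2.327, 2.105, 0.014]
wrist_force: [-0.0, 0.2, -1.0]
opening: 0.826
gripper_force: 0.0
t41.55 p [0.5211 0.2234 0.2937] x [0.1   0.995 0.005] y [ 0.995 -0.1    0.009] z [ 0.009  0.004 -1.   ] q [0.38 0.27 1.49 0.   1.37 0.48] F [-0.   0.2 -1. ] op 0.826 gf 0.0
d14 {'vertical_fov': 44.084213573748485, 'cx': 320.106935891699, 'cy': 240.70788628956663} 41.55
w7 {'vertical_fov': 66.37832893719653, 'cx': 323.37704583540153, 'cy': 238.2643253757447, 'tool_from_camera': array([[-6.36962521e-04,  9.61832408e-01,  2.73638473e-01,
         7.79177719e-02],
       [ 9.99999365e-01,  8.67064383e-04, -7.19959087e-04,
        -1.09147899e-03],
       [-9.29742156e-04,  2.73637841e-01, -9.61832349e-01,
        -1.46356792e-01],
       [ 0.00000000e+00,  0.00000000e+00,  0.00000000e+00,
         1.00000000e+00]])} 41.6
s14 {'vertical_fov': 54.73310055744362, 'cx': 318.41668849288067, 'cy': 234.23343949432453} 41.65
d14 pred [310.95791236 271.18135051] [339.37829242 305.95396446] [[225, 145, 29, 33, 667], [215, 147, 11, 29, 171], [230, 179, 30
[... 1067 characters left out ...]
91], [573, 237, 30, 29, 387], [567, 244, 12, 19, 82], [311, 271, 28, 23, 381]]
[[398, 0, 8, 16, 49], [408, 1, 31, 13, 169], [197, 9, 10, 48, 135], [405, 14, 32, 11, 194], [357, 18, 99, 75, 1866], [372, 20, 26, 19, 90], [356, 30, 15, 6, 35], [191, 61, 6, 21, 52], [337, 83, 74, 74, 2506], [213, 86, 10, 15, 44], [227, 110, 31, 20, 358], [26, 115, 266, 206, 10205], [186, 114, 30, 34, 485], [398, 115, 10, 7, 37], [182, 116, 8, 29, 57], [128, 165, 244, 38, 3633], [182, 170, 50, 12, 225], [332, 195, 29, 8, 36], [349, 202, 27, 18, 292], [239, 205, 4, 15, 33], [248, 212, 23, 48, 88], [177, 289, 11, 11, 67], [210, 295, 21, 25, 221], [77, 306, 30, 42, 695], [220, 320, 9, 9, 34], [110, 323, 24, 9, 116]]
```

```bash
python3 -c "
from bench import arm
print(arm.finish_job())"
```

```text
the job is handed in; nothing more can be done
None
```

I handed the job in after about 42 s of the 210 s allowed. In the last camera checks, all three batteries were in the shut tin, the tongs lay flat on their mat, the tape roll lay flat on the lid, and the bystanders had not moved; no verdict came back.

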